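# Weigh a gearmotor on the hanging spring scale

### The arm

A 6-joint arm with a two-finger parallel gripper is mounted at the origin on the work surface. World frame = base frame: x ahead of the robot, y to its left, z up, the work surface at z = 0. Lengths are in mm, angles in degrees, forces in N, time in s.
With the tool pointing down it reaches from about 300 to 850 mm from the base axis. Payload 4.2 kg.
Tool frame: the origin (TCP) lies on the front face of the gripper's body, between the roots of the fingers; the fingertips stand 78 mm ahead of it and the grasp point (between the pads) lies 60 mm ahead of it; x points along the fingers, y is the direction in which the jaws open and shut, and the axes are right-handed (so a half turn about x gives the same grasp; the last joint's range is limited). The gripper opens to 91 mm and grips with 3 to 60 N. Pads are 32 mm wide; open, the fingers measure 118 mm over their backs; the gripper's body (76 mm by 178 mm) begins 60 mm behind the grasp point.
Start: joints at [-78.151, 18.312, 89.639, -0, 72.044, -1.146], TCP at [129.295, -560.283, 292.276] pointing down, gripper open.
Joint ranges: [-177.97, 177.97], [-48.28, 115.42], [12.27, 149.76], [-77.06, 257.06], [2.81, 150.46], [-146.56, 146.56]. Speed limits (degrees/s): [147.25, 147.25, 180, 180, 180, 180].

### API

Orientations are given as [roll, pitch, yaw] about the fixed x, y, z axes, in that order (R = Rz(yaw) Ry(pitch) Rx(roll)).
In Python, from workcell import status, viewer, env gives the robot as it stands. The module is installed in compiled form; this text tells all that it offers.
- The arm moves only by the tool move_arm, never from a script. Its argument "moves" is a list of rows, each a list of 3 entries, a list of its own where there are three numbers: the shift along the tool's x, y, z in cm, then the turn about the tool's x in rad, then the gripper's target within -1 to 1 (fully open at 1, half-way at 0, shut at -1). A call has 1 to 20 rows; each row is the pose to reach, as a shift and turn from the pose commanded when the call began, along the tool's axes at that moment; what a row does not reach only later rows make up. A row lasts 1/8 s, in which the tool goes at most 62.5 mm and 10.7 degrees, less where a joint would pass 70% of its speed; a pose out of reach is approached as far as the arm can. A call with a gripper value outside its range is refused whole. The fingers move at their own pace and stop on an object; "force" is the grip in N (left out, the last holds). Time passes only in rows, so rows that repeat a pose let the fingers close. It gives the time, the measured TCP pose, the force and the opening at its end, in the units of the state.
- status.state(): the state, without advancing time (a new reading comes with each control period).
- viewer.grab_frame(name): name is "scene" or "side" or "wrist"; returns the picture (480x640x3 uint8, red, green, blue); there is no depth.
- viewer.get_calibration(name): a dict with "camera_matrix" (3x3 intrinsics, pixels), "D" ([k1, k2, p1, p2, k3] as OpenCV has them; the pictures are not rectified), "eye" and "rotation" of the camera in the world. Camera axes: x right, y down, z forward; pixel columns grow to the right and rows downward; lengths in mm; the calibration is good to about 2 mm. A picture is of the moment at which its call begins: read the wrist's pose just before it. get_calibration takes no time and is no camera call; for the wrist camera it gives the pose at the moment of the call.
- env.job_done(): hands the job in, once; it reports no verdict.
The state is a dict: "time_s": time; "qpos": joint angles; "qvel": joint speeds; "effort": joint torques, N m; "ee_pos": TCP position; "ee_rot": TCP orientation; "force": force on the tool from outside, world axes, zero at the start; "torque": the same for the moment, N m; "gripper_width": finger opening in mm.
Only numpy, scipy, OpenCV 4.12 (cv2) and the standard library are available. Lean on these libraries where they do the work, as an engineer would, in place of code of your own. Each camera call takes 0.05 s, during which the arm holds its last target.

### The job

Weigh the gearmotor: hang it by its lifting eye on the hook of the spring scale, lowering it slowly until the spring carries the whole weight, so that it neither drops nor springs up when you let go, and keep clear until it has hung quite still for a second or so. Then take hold of it again, lift it off the hook just as slowly, and set it down softly on its foot inside the parts tray, leaving the scale empty and the other things on the bench where they are.

Things in the scene. Friction and masses are not known exactly. Their poses are not given: they have to be found in the camera images.
- motor: The gearmotor: grey gearbox (x -12 to +66 mm, 48 wide, 50 high), 62 mm wide foot, steel motor can on its -x side, shaft stub to x 82 mm, lifting eye on top. Origin on the underside right below the eye and centre of mass; x from can to shaft, z up. Weight unknown: 0.25 to 0.95 kg. When it hangs the scale is right above the eye, so it is held by the can, well away from the eye, from above.
- motor_can (a point): Point to grip, inside the motor can: 80 mm from the eye towards -x and half-way up, 30 mm above the motor's underside; axes as the motor's. The can is a rounded steel box x -110 to -12 mm, 34 mm wide between its flat sides (along y), 38 mm high (z 11 to 49 mm). A firm grip (60 N) is allowed and keeps the motor level.
- motor_eye (a point): Centre of the hole in the lifting eye: a steel ring of 9 mm round bar upright in the motor's x-z plane (the hole is passed along the motor's y). Clear hole 34 mm, outside 52 mm; hole centre 77 mm above the motor's underside, ring top 103 mm. Axes as the motor's.
- tray: Shallow steel parts tray fixed on the bench, 260 mm (its x) by 200 mm (its y), rim 18 mm high, sides and floor 3 mm thick; origin at the centre of its underside, z up.
- stand: Aluminium-profile gallows that carries the scale, fixed on the bench; origin on the bench right below the hook, z up, x and y as the hook's. Its 30 mm column stands at x 150, y -110 mm, 605 mm high, on a 150 mm square base plate 10 mm thick (centred at x 166, y -122 mm, 36 deg askew). Its beam runs from the column's top over the hook, underside at 545 mm.
- hook: The scale's steel hook, 8 mm round bar bent in the stand's y-z plane, open to +y; origin at hook_seat. It and the scale's white tube (30 mm thick, beginning 141 mm above hook_seat) hang from a shackle 335 mm above hook_seat and swing freely a little. To hang an eye: bring it from +y over the tip with the hole's centre level with hook_seat, move it to the middle, then lower it.
- hook_seat (a point): Bearing point: top of the bar at the lowest place of the hook's bend, 195 mm above the bench when empty; axes as the stand's. The tip stands at y +16 mm, its top 12.5 mm above this point; the back reaches y -21 mm and joins the straight rod above 43 mm higher; the underside is 8 mm lower. A hung eye's hole centre is 17 mm below this point.
- scale_rod (a joint): Extension of the scale's spring, m: 0 empty, growing as the hook is drawn down. After a first 0.3 N it yields 1 mm for each 0.15 N (1 kg draws it 65 mm, the end of the graduation; it must not be drawn beyond 68 mm, stop at 75 mm). Lightly damped: a load let go before the spring carries it bounces. To be loaded and unloaded slower than 80 mm/s. On letting go it must carry the weight within 0.5 N.
- roller: Bystander: black rubber track roller, 76 mm across, 40 mm high, lying on the bench. Origin under its centre.
- wrench: Bystander: open-ended wrench lying on the bench.
- screw_jar: Bystander: clear jar with a black cap, 56 mm across, 70 mm high. Origin under its centre.
- carton: Bystander: cardboard box 110 x 80 x 60 mm. Origin under its centre.
Not all that is in view belongs to the job. Several things look just like the motor: the one meant starts farthest to the robot's left.

How it is judged:
By the outcome, as a careful person would: the job done as asked, in the order asked, and still so for the second after the job is handed in, with the robot touching nothing.
It also fails if it takes over 69 s, if anything falls off the work surface, if the arm or the gripper's body presses on something with over 40 N, if the wrist force passes 120 N, or if a joint passes its speed limit or range.

## Working session

There is one attempt and no reset: what is moved stays moved. The work goes in short steps, Python scripts to look and compute and a tool call to move; the robot and the scene stay as the last step left them, time stands still between calls to the robot, and variables do not carry over. Pictures are saved under pics/ and viewed, and the job is handed in when it is done.

Besides the shell and the picture viewer there is one more tool, called after "Emit:" as name(argument=value, ...) on one line, values as JSON. move_arm: Moves the arm, as the interface text tells. Its arguments: {"type":"object","properties":{"moves":{"type":"array","items":{"type":"array"}},"force":{"type":"number"}},"required":["moves"]}

```bash
mkdir -p pics; python3 - <<'E'
from workcell import status, viewer
import cv2
print(status.state())
for n in ("scene","side","wrist"):
    c=viewer.get_calibration(n); print(n,c)
    f=viewer.grab_frame(n); cv2.imwrite(f"pics/{n}0.png",f[:,:,::-1])
E
```

```text
{'time_s': 0.0, 'qpos': array([-7.81517142e+01,  1.83493348e+01,  8.97063430e+01,  2.36955207e-03,
        7.20424164e+01, -1.14591252e+00]), 'qvel': array([ 0.01935641,  0.10265661, -0.0139402 , -0.12636988,  0.01382696,
        0.04723299]), 'effort': array([ 9.79617471e-04, -4.12456262e+01, -2.31968611e+01,  7.29539269e-02,
        4.57691553e-02, -1.24837643e-04]), 'ee_pos': array([ 129.22556104, -559.91493422,  291.4437019 ]), 'ee_rot': array([-92.46155511,  89.90187982, 100.5319107 ]), 'force': array([-0.01823309, -0.09359847,  0.37867522]), 'torque': array([ 0.02949537,  0.00965637, -0.04017445]), 'gripper_width': 91.18491755182025}
scene {'camera_matrix': array([[613.75740107,   0.        , 323.236983  ],
       [  0.        , 613.75740107, 239.17844539],
       [  0.        ,   0.        ,   1.        ]]), 'D': array([-0.19809498,  0.        ,  0.        ,  0.        ,  0.        ]), 'eye': array([1460.69662394,  460.64750154, 1227.97767025]), 'rotation': array([-136.32075732,   -1.06282277,  115.40510056])}
side {'camera_matrix': array([[454.03208354,   0.        , 326.58800071],
       [  0.        , 454.03208354, 249.23249582],
       [  0.        ,   0.        ,   1.        ]]), 'D': array([0.03380929, 0.        , 0.        , 0.        , 0.        ]), 'eye': array([153.9394489 , 708.78287613, 816.77049516]), 'rotation': array([-130.45602854,   -1.33439486, -152.6789381 ])}
wrist {'camera_matrix': array([[426.77496504,   0.        , 323.41357134],
       [  0.        , 426.77496504, 241.59591102],
       [  0.        ,   0.        ,   1.        ]]), 'D': array([-0.09800271,  0.        ,  0.        ,  0.        ,  0.        ]), 'eye': array([ 207.47005247, -541.2736198 ,  383.82280034]), 'rotation': array([ 1.63507058e+02,  2.73209431e-02, -7.70805523e+01])}
```

View pics/scene0.png

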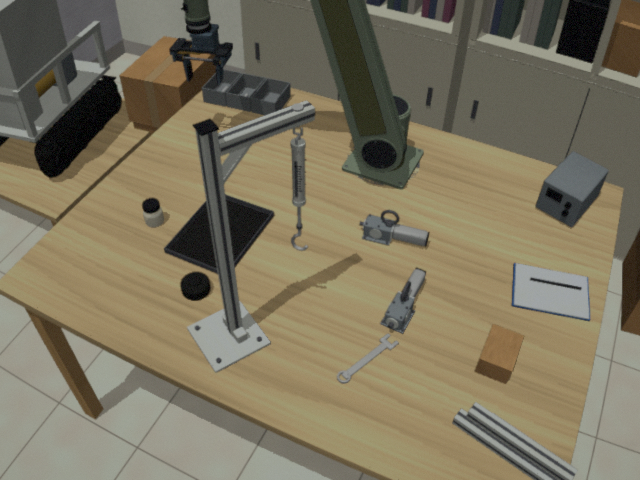

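View pics/side0.png

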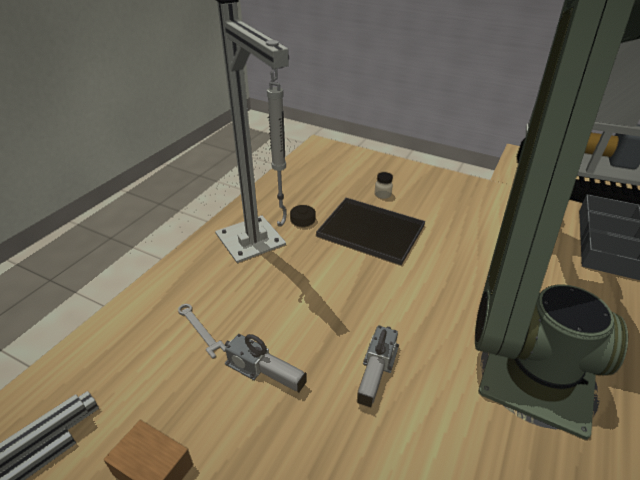

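View pics/wrist0.png

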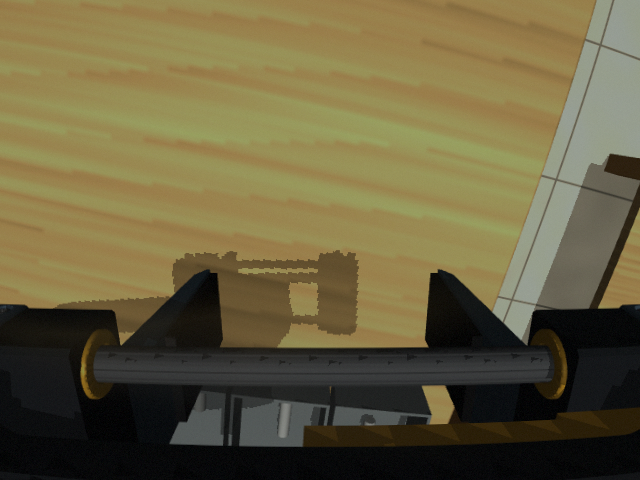

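The scene picture shows two motor candidates: A at about (395,233), with its can pointing right, and B at about (405,300), with its can pointing up. The tray is at (220,232), the hook at (299,243), the jar at (152,212), the roller at (195,286), the wrench at (368,358) and the carton at (500,352). In the side picture the same pair appears at (380,362) and (262,362). Next I compute their positions.

```bash
cat > h.py <<'E'
import numpy as np, cv2
from scipy.spatial.transform import Rotation as Ro
from workcell import status, viewer
def ray(cal,px):
    p=cv2.undistortPoints(np.array([[px]],float),cal['camera_matrix'],np.array(cal['D']))[0,0]
    R=Ro.from_euler('xyz',cal['rotation'],degrees=True).as_matrix()
    d=R@np.array([p[0],p[1],1.]); return np.array(cal['eye'],float),d/np.linalg.norm(d)
def plane(cal,px,z):
    e,d=ray(cal,px); return e+d*(z-e[2])/d[2]
def tri(obs):
    A=np.zeros((3,3));b=np.zeros(3);L=[]
    for cal,px in obs:
        e,d=ray(cal,px);M=np.eye(3)-np.outer(d,d);A+=M;b+=M@e;L.append((M,e))
    x=np.linalg.solve(A,b);return x,[float(np.linalg.norm(M@(x-e))) for M,e in L]
def proj(cal,P):
    R=Ro.from_euler('xyz',cal['rotation'],degrees=True).as_matrix()
    pc=(np.atleast_2d(P)-cal['eye'])@R
    return cv2.projectPoints(pc,np.zeros(3),np.zeros(3),cal['camera_matrix'],np.array(cal['D']))[0][:,0]
def crop(src,dst,x,y,w,h,s):
    im=cv2.imread(src)[y:y+h,x:x+w]; cv2.imwrite(dst,cv2.resize(im,None,fx=s,fy=s,interpolation=cv2.INTER_CUBIC))
E
python3 - <<'E'
from h import *
s=viewer.get_calibration('scene'); d=viewer.get_calibration('side')
for n,a,b in [("A",(380,233),(380,348)),("B",(398,310),(245,358))]:
    print(n,plane(s,a,30).round(),plane(d,b,30).round())
for n,p in [("jar",(152,215)),("roller",(195,290)),("tray",(220,232))]: print(n,plane(s,p,0).round())
crop('pics/scene0.png','pics/c1.png',340,190,160,140,5)
crop('pics/side0.png','pics/c2.png',180,290,250,130,3.2)
crop('pics/side0.png','pics/c3.png',240,160,200,120,4)
crop('pics/scene0.png','pics/c4.png',250,90,80,180,3.3)
E
```

```text
A [327. 119.  30.] [313. 114.  30.]
B [553. 257.  30.] [550. 270.  30.]
jar [ 525. -509.    0.]
roller [ 702. -240.    0.]
tray [ 495. -293.    0.]
```

View pics/c1.png

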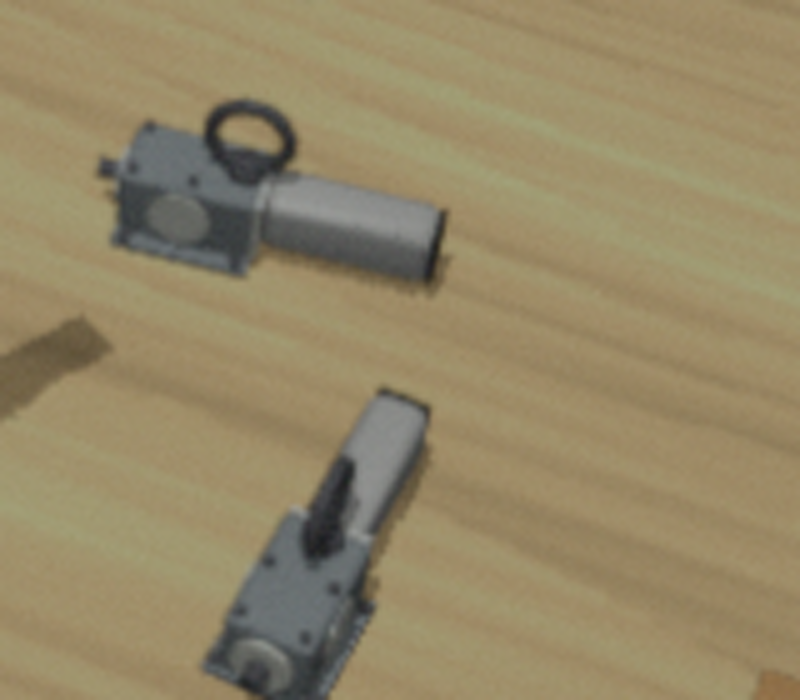

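View pics/c2.png

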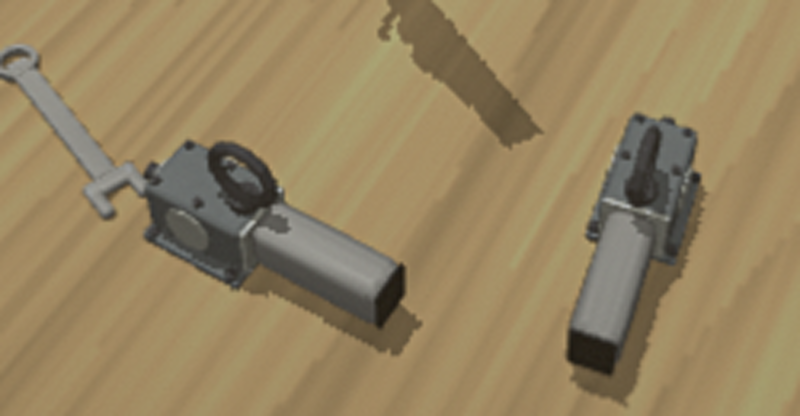

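View pics/c3.png

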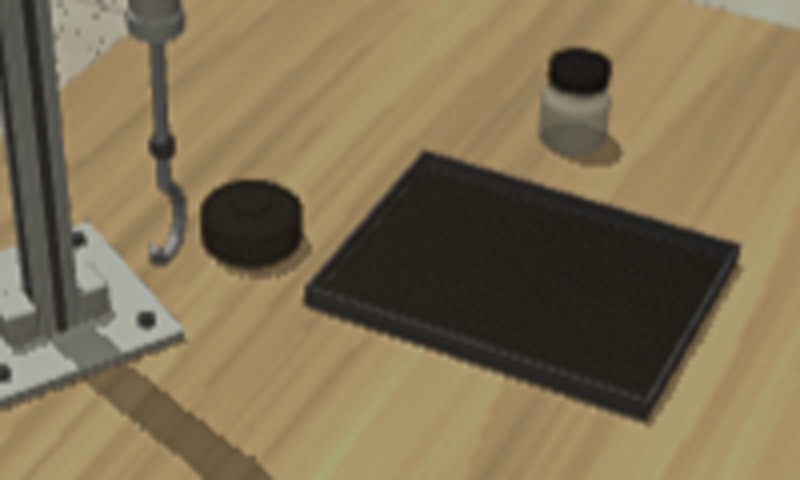

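View pics/c4.png

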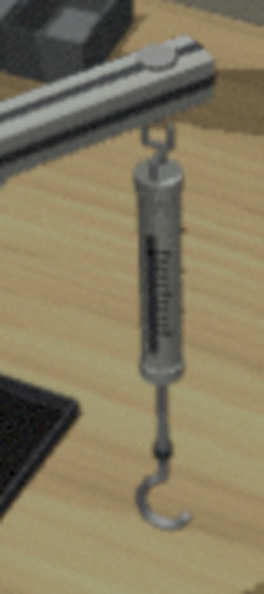

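The candidates are A at scene (395,233), y≈119, and B at scene (405,300), y≈257. B is the one farthest to the robot's left (+y), with its shaft next to the wrench. The close crop confirms a complete motor with an upright eye. Now I measure the motor's axis, the hook, the stand and the tray.

```bash
python3 - <<'E'
from h import *
s=viewer.get_calibration('scene'); d=viewer.get_calibration('side')
S=lambda x,y:(340+x/5,190+y/5); D=lambda x,y:(180+x/3.2,290+y/3.2)
def pl(n,c,p,z): print(n,plane(c,p,z).round(1)[:2])
pl("sc can end top",s,S(404,400),49)
pl("sd can end ctr",d,D(391,295),30)
for p in [(298,512),(370,540),(222,625)]: pl("sc box top",s,S(*p),50)
for p in [(190,140),(148,190),(282,190),(240,222)]: pl("sd box top",d,D(*p),50)
pl("sc ring top",s,S(348,462),103); pl("sd ring c",d,D(242,176),77)
print("eye tri",tri([(s,S(331,508)),(d,D(242,176))]))
# foot corners z~0
for p in [(205,665),(372,608)]: pl("sc foot",s,S(*p),4)
for p in [(150,238),(237,285)]: pl("sd foot",d,D(*p),2)
# tray rim outer top corners side (crop c3 240,160 x4), scene
T=lambda x,y:(240+x/4,160+y/4)
for p in [(423,152),(740,246),(648,412),(306,293)]: pl("tray sd",d,T(*p),18)
# hook
H=lambda x,y:(250+x/3.3,90+y/3.3)
print("hook bottom",tri([(s,H(165,527)),(d,T(160,258))]))
print("collar",tri([(s,H(162,452)),(d,T(162,146))]))
crop('pics/scene0.png','pics/c5.png',150,180,140,200,3)
crop('pics/side0.png','pics/c6.png',260,180,40,60,10)
crop('pics/scene0.png','pics/c7.png',280,210,40,50,12)
crop('pics/side0.png','pics/c8.png',200,200,100,70,8)
E
```

```text
sc can end top [421.6 267.7]
sd can end ctr [417.3 264.5]
sc box top [515.2 244.6]
sc box top [516.2 282.9]
sc box top [596.3 236.2]
sd box top [586.1 236.3]
sd box top [585.9 282.1]
sd box top [510.5 241.7]
sd box top [520.3 274.8]
sc ring top [518.4 265.2]
sd ring c [525.8 260.9]
eye tri (array([526.24054495, 261.85834799,  76.28264092]), [1.2152168718067562, 1.215216871806765])
sc foot [589.  228.9]
sc foot [519.9 291.6]
sd foot [588.2 286. ]
sd foot [517.5 288.8]
tray sd [ 628.3 -380.7]
tray sd [ 371.6 -383.7]
tray sd [ 367.9 -178.5]
tray sd [ 624.4 -180.3]
hook bottom (array([611.24921722,  20.18526084, 189.00604159]), [1.4092217214437261, 1.4092217214437741])
collar (array([609.53975152,  16.83106598, 262.09336204]), [0.21682300573121555, 0.21682300573126734])
```

View pics/c5.png

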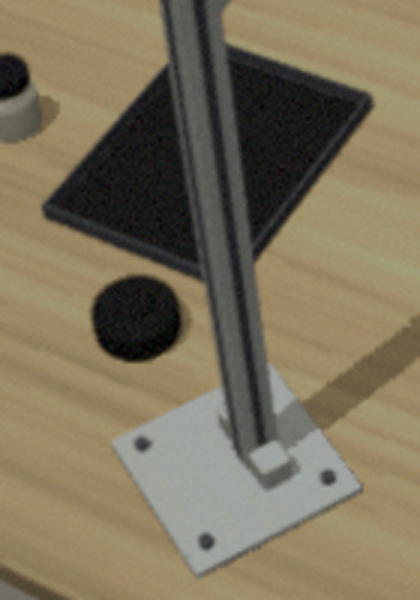

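View pics/c6.png

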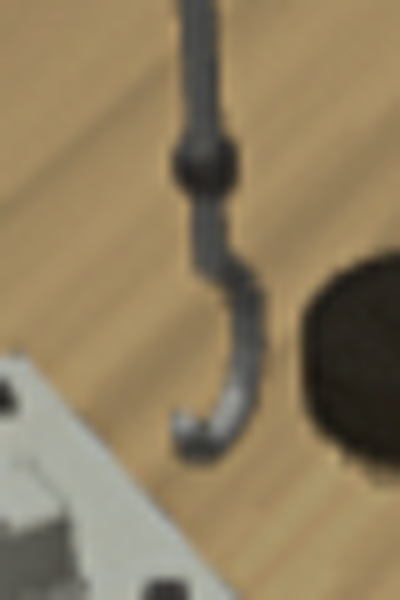

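View pics/c7.png

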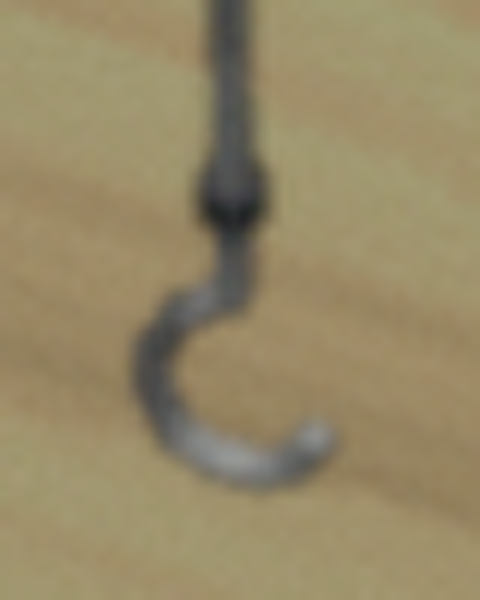

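View pics/c8.png

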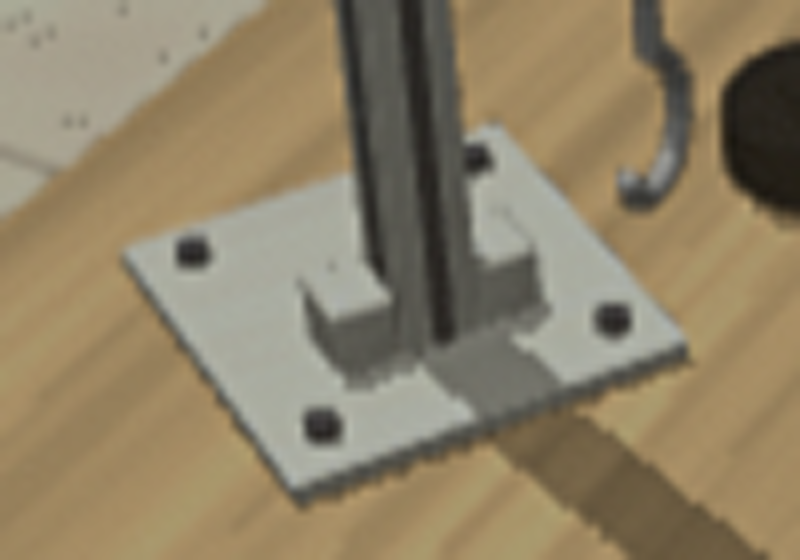

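```bash
python3 - <<'E'
from h import *
s=viewer.get_calibration('scene'); d=viewer.get_calibration('side')
P=[plane(s,(150+x/3,180+y/3),10) for x,y in [(113,442),(275,368),(362,488),(198,575)]]
Q=[plane(d,(200+x/8,200+y/8),10) for x,y in [(495,125),(688,345),(300,497),(125,250)]]
for L in (P,Q):
    L=np.array(L)[:,:2]; print(L.round(1).tolist(),L.mean(0).round(1)); e=np.roll(L,-1,0)-L
    print(np.hypot(*e.T).round(1),(np.degrees(np.arctan2(e[:,1],e[:,0]))%90).round(1))
C=lambda x,y:(280+x/12,210+y/12); E=lambda x,y:(260+x/10,180+y/10)
for n,a,b in [("bottom",(250,490),(198,465)),("tip",(318,430),(186,412)),("collar",(233,200),(205,165)),("rod",(230,50),(200,50))]:
    x,r=tri([(s,C(*a)),(d,E(*b))]); print(n,x.round(1),np.round(r,1))
# shackle/tube: 
x,r=tri([(s,(250+161/3.3,90+172/3.3)),(d,(276,92))]); print("tube top",x,r)
hb=np.array([610,19])
for L in (P,Q):
    v=np.array(L)[:,:2].mean(0)-hb; print(np.hypot(*v), np.degrees(np.arctan2(v[1],v[0])), "expect 206.0", np.degrees(np.arctan2(-122,166)))
E
```

```text
[[814.7, -186.2], [689.6, -106.6], [762.6, 15.9], [889.9, -58.1]] [789.2 -83.8]
[148.2 142.7 147.3 148.5] [57.6 59.2 59.8 59.5]
[[811.4, -184.5], [682.2, -109.4], [752.9, 19.0], [883.9, -58.2]] [782.6 -83.3]
[149.5 146.6 152.1 145.6] [59.8 61.2 59.5 60.2]
bottom [610.6  22.1 185.1] [1.7 1.7]
tip [607.1  33.7 206.9] [0.5 0.5]
collar [609.   17.5 262.7] [0.1 0.1]
rod [606.5  17.5 295.4] [2.8 2.8]
tube top [606.06079715  17.31619642 493.14736036] [1.213198513974266, 1.2131985139742298]
206.56192465813186 -29.83227955416769 expect 206.0 -36.31364541876335
200.60219470663196 -30.650673740948466 expect 206.0 -36.31364541876335
```

```bash
cat >> h.py <<'E'
def plan(T,zdir=None):
    """shift (cm, tool axes) & turn (rad) from measured pose to TCP T with tool z axis pointing to world azimuth zdir(deg)"""
    st=status.state(); R=Ro.from_euler('xyz',st['ee_rot'],degrees=True).as_matrix()
    sh=R.T@(np.array(T,float)-st['ee_pos'])/10
    z=np.degrees(np.arctan2(R[1,2],R[0,2])); t=0
    if zdir is not None: t=np.radians((zdir-z+180)%360-180)*np.sign(R[2,0])
    return sh.round(2), round(float(t),3), round(float(z),2)
E
python3 - <<'E'
from h import *
st=status.state(); R=Ro.from_euler('xyz',st['ee_rot'],degrees=True).as_matrix(); print(R.round(3))
w=viewer.get_calibration('wrist'); print('cam in tool',(R.T@(w['eye']-st['ee_pos'])).round(1)); 
Rc=Ro.from_euler('xyz',w['rotation'],degrees=True).as_matrix(); print((R.T@Rc).round(3))
for T in [(380,-250,292),(400,0,292),(447,264,292)]: print(plan(T,-3),plan(T,177))
E
```

```text
[[-0.     0.225 -0.974]
 [ 0.001 -0.974 -0.225]
 [-1.    -0.001 -0.   ]]
cam in tool [-92.3  -0.8 -80.4]
[[-0.001 -0.284  0.959]
 [ 1.    -0.002  0.001]
 [ 0.001  0.959  0.284]]
(array([ -0.  , -24.57, -31.41]), -2.862, -167.0) (array([ -0.  , -24.57, -31.41]), 0.279, -167.0)
(array([ 3.000e-02, -4.848e+01, -3.898e+01]), -2.862, -167.0) (array([ 3.000e-02, -4.848e+01, -3.898e+01]), 0.279, -167.0)
(array([ 6.000e-02, -7.314e+01, -4.949e+01]), -2.862, -167.0) (array([ 6.000e-02, -7.314e+01, -4.949e+01]), 0.279, -167.0)
```

Emit:
move_arm(moves=[[[0, -3.1, -3.9], -0.16, 1], [[0, -6.1, -7.9], -0.32, 1], [[0, -9.2, -11.8], -0.48, 1], [[0, -12.3, -15.7], -0.64, 1], [[0, -15.4, -19.6], -0.8, 1], [[0, -18.4, -23.6], -0.96, 1], [[0, -21.5, -27.5], -1.12, 1], [[0, -24.6, -31.4], -1.28, 1], [[0, -29.4, -32.9], -1.44, 1], [[0, -34.1, -34.4], -1.6, 1], [[0, -38.9, -36.0], -1.76, 1], [[0, -43.7, -37.5], -1.92, 1], [[0, -48.5, -39.0], -2.08, 1], [[0, -53.4, -41.1], -2.24, 1], [[0, -58.3, -43.2], -2.4, 1], [[0, -63.3, -45.3], -2.56, 1], [[0, -68.2, -47.4], -2.72, 1], [[0, -73.1, -49.5], -2.862, 1], [[0, -73.1, -49.5], -2.862, 1], [[0, -73.1, -49.5], -2.862, 1]])

```text
time_s: 2.65
ee_pos: [446.8, 262.8, 291.7]
ee_rot: [-128.6, 89.9, -131.6]
force: [-0.5, -1.3, 0.1]
gripper_width: 91.1
```

```bash
python3 - <<'E'
from h import *
import pickle
w=viewer.get_calibration('wrist'); st=status.state(); print(st['qpos'].round(1),plan((447,263,292),-3))
f=viewer.grab_frame('wrist'); cv2.imwrite('pics/w1.png',f[:,:,::-1]); pickle.dump(w,open('w1.pkl','wb'))
E
```

```text
[ 29.2  13.3  96.9  -0.   70.  -57.7] (array([-0.03,  0.02,  0.02]), -0.001, -3.04)
```

View pics/w1.png

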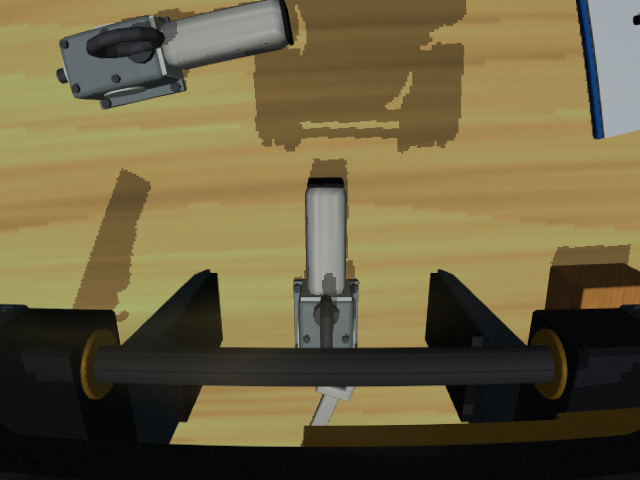

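The wrist picture shows the motor between the fingers. Its can runs from (325,180) at the end cap to (325,290), the eye is at (326,310) and the wrench lies beyond it at (325,405). Motor A is at the upper left. I fit the can's centre line.

```bash
python3 - <<'E'
from h import *
import pickle
w=pickle.load(open('w1.pkl','rb')); im=cv2.imread('pics/w1.png')
hsv=cv2.cvtColor(im,cv2.COLOR_BGR2HSV); m=((hsv[...,1]<50)&(hsv[...,2]>60)).astype(np.uint8)
pts=[];wd=[]
for r in range(192,282,4):
    c=np.where(m[r,280:370])[0]+280
    a,b=plane(w,(c.min(),r),38),plane(w,(c.max()+1,r),38)
    pts.append((a+b)[:2]/2); wd.append(np.hypot(*(a-b)[:2]))
pts=np.array(pts); print('width',np.median(wd),min(wd),max(wd))
vx,vy,x0,y0=cv2.fitLine(pts.astype(np.float32),cv2.DIST_HUBER,0,.01,.01).ravel()
if vx<0: vx,vy=-vx,-vy
print('yaw',np.degrees(np.arctan2(vy,vx)),'y at x=447:',y0+(447-x0)*vy/vx,'resid',np.std((pts[:,1]-y0)-(pts[:,0]-x0)*vy/vx))
# end cap: transition rows along column 325
g=cv2.cvtColor(im,cv2.COLOR_BGR2GRAY); print(g[170:196,325].tolist())
for r in (177.5,181,187): print(r,plane(w,(325,r),49).round(1),plane(w,(325,r),30).round(1),plane(w,(325,r),11).round(1))
print(g[284:304,312].tolist()); print('can/gearbox',plane(w,(312,297),50).round(1))
# ring: dark mask
crop('pics/w1.png','pics/w1c.png',280,165,90,190,3.1)
E
```

```text
width 32.83136644583804 31.10635034505459 33.59701155461552
yaw -3.0211926 y at x=447: 264.72937 resid 0.20296879134993215
[88, 88, 87, 85, 86, 85, 85, 45, 11, 2, 0, 2, 5, 9, 21, 26, 21, 62, 101, 114, 122, 130, 138, 142, 147, 153]
177.5 [412.6 265.8  49. ] [415.2 265.7  30. ] [417.8 265.5  11. ]
181 [415.3 265.6  49. ] [418.1 265.5  30. ] [420.9 265.4  11. ]
187 [420.1 265.4  49. ] [423.1 265.2  30. ] [426.1 265.1  11. ]
[129, 129, 130, 129, 128, 127, 124, 123, 121, 115, 63, 60, 57, 143, 170, 167, 168, 90, 89, 98]
can/gearbox [513.1 249.3  50. ]
```

View pics/w1c.png

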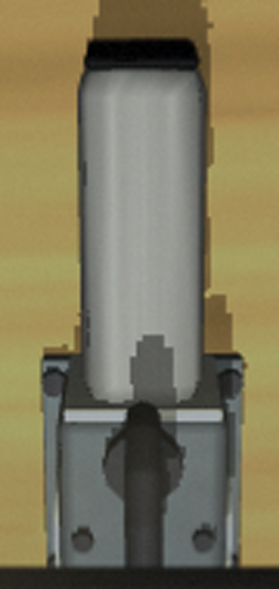

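Emit:
move_arm(moves=[[[4, 0.1, 0], 0, 1], [[9, 0.2, -0.1], 0, 1], [[14, 0.2, -0.1], 0, 1], [[17.5, 0.2, -0.1], 0, 1], [[19.5, 0.2, -0.1], 0, 1], [[20.2, 0.2, -0.1], 0, 1], [[20.2, 0.2, -0.1], 0, 1], [[20.2, 0.2, -0.1], 0, 1], [[20.2, 0.2, -0.1], 0, 1]])

```text
time_s: 3.82
ee_pos: [446.8, 265.5, 91.1]
ee_rot: [29.5, 89.9, 26.4]
force: [-0.2, -0.2, 0.2]
gripper_width: 91.0
```

```bash
python3 - <<'E'
from h import *
st=status.state(); print(st['time_s'],st['ee_pos'].round(2),st['force'].round(2),st['torque'].round(2),plan((446,264.8,90),-3))
E
```

```text
3.825 [446.8  265.49  91.12] [-0.17 -0.17  0.19] [ 0.11 -0.16 -0.02] (array([ 0.11, -0.07, -0.08]), -0.001, -3.03)
```

Emit:
move_arm(moves=[[[0.1, -0.1, -0.1], 0, 1], [[0.1, -0.1, -0.1], 0, -0.2], [[0.1, -0.1, -0.1], 0, -1], [[0.1, -0.1, -0.1], 0, -1], [[0.1, -0.1, -0.1], 0, -1], [[0.1, -0.1, -0.1], 0, -1], [[0.1, -0.1, -0.1], 0, -1], [[0.1, -0.1, -0.1], 0, -1]], force=60)

```text
time_s: 4.82
ee_pos: [445.3, 264.4, 89.2]
ee_rot: [-102.1, 90.0, -105.1]
force: [0.2, -0.2, -0.3]
gripper_width: 33.8
```

```bash
python3 - <<'E'
from h import *
st=status.state(); print(st['time_s'],st['ee_pos'].round(2),st['force'].round(2),st['torque'].round(2),st['gripper_width'])
E
```

```text
4.825 [445.29 264.4   89.19] [ 0.24 -0.24 -0.28] [ 0.14 -0.15  0.06] 33.82197606845532
```

Emit:
move_arm(moves=[[[-0.3, 0, 0], 0, -1], [[-0.8, 0, 0], 0, -1], [[-1.8, 0, 0], 0, -1], [[-3.5, 0, 0], 0, -1], [[-6, 0, 0], 0, -1], [[-9, 0, 0], 0, -1], [[-12, 0, 0], 0, -1], [[-14, 0, 0], 0, -1], [[-15, 0, 0], 0, -1], [[-15, 0, 0], 0, -1], [[-15, 0, 0], 0, -1], [[-15, 0, 0], 0, -1], [[-15, 0, 0], 0, -1]])

```text
time_s: 6.45
ee_pos: [445.1, 264.3, 238.6]
ee_rot: [-143.0, 89.9, -146.0]
force: [0.5, -0.3, -6.1]
gripper_width: 33.9
```

```bash
python3 - <<'E'
from h import *
st=status.state(); print(st['time_s'],st['ee_pos'].round(2),st['force'].round(2),st['torque'].round(2),st['gripper_width'])
c,s=np.cos(np.radians(6)),np.sin(np.radians(6)); seat=np.array([608.5,17.7]); X=np.array([c,s]);Y=np.array([-s,c])
for dy in (110,70,0):
    e=seat+dy*Y-80.5*X; print(dy,e.round(1),plan((*e,209.2),6),plan((*e,239.2),6))
E
```

```text
6.45 [445.15 264.31 238.62] [ 0.48 -0.27 -6.08] [ 0.17  0.28 -0.  ] 33.91103021769709
110 [516.9 118.7] (array([  2.94, -14.16,   7.94]), -0.158, -3.03) (array([ -0.06, -14.16,   7.94]), -0.158, -3.03)
70 [521.1  78.9] (array([  2.95, -18.11,   8.57]), -0.158, -3.03) (array([ -0.05, -18.11,   8.57]), -0.158, -3.03)
0 [528.4   9.3] (array([  2.95, -25.03,   9.67]), -0.158, -3.03) (array([ -0.05, -25.03,   9.66]), -0.158, -3.03)
```

Emit:
move_arm(moves=[[[0.1, -1.0, 0.5], -0.02, -1], [[0.3, -3.5, 1.7], -0.05, -1], [[0.7, -7, 3.4], -0.08, -1], [[1.5, -11, 5.2], -0.11, -1], [[2.2, -14.5, 7], -0.14, -1], [[2.7, -17, 8.1], -0.158, -1], [[2.9, -18.1, 8.6], -0.158, -1], [[2.9, -18.1, 8.6], -0.158, -1], [[2.9, -18.1, 8.6], -0.158, -1], [[2.9, -18.1, 8.6], -0.158, -1]])

```text
time_s: 7.7
ee_pos: [521.4, 80.0, 210.4]
ee_rot: [29.3, 90.0, 35.4]
force: [0.3, 0.6, -5.9]
gripper_width: 33.5
```

```bash
python3 - <<'E'
from h import *
st=status.state(); print(st['time_s'],st['ee_pos'].round(2),st['force'].round(2),st['torque'].round(2),plan((521,79,209),6))
for n in ("scene","side","wrist"):
    f=viewer.grab_frame(n); cv2.imwrite(f"pics/{n}2.png",f[:,:,::-1])
crop('pics/scene2.png','pics/s2.png',270,190,130,100,6)
crop('pics/side2.png','pics/d2.png',230,170,130,100,6)
E
```

```text
7.7 [521.39  80.02 210.45] [ 0.27  0.56 -5.95] [0.09 0.37 0.06] (array([ 0.14, -0.1 , -0.05]), 0.002, 6.1)
```

View pics/s2.png

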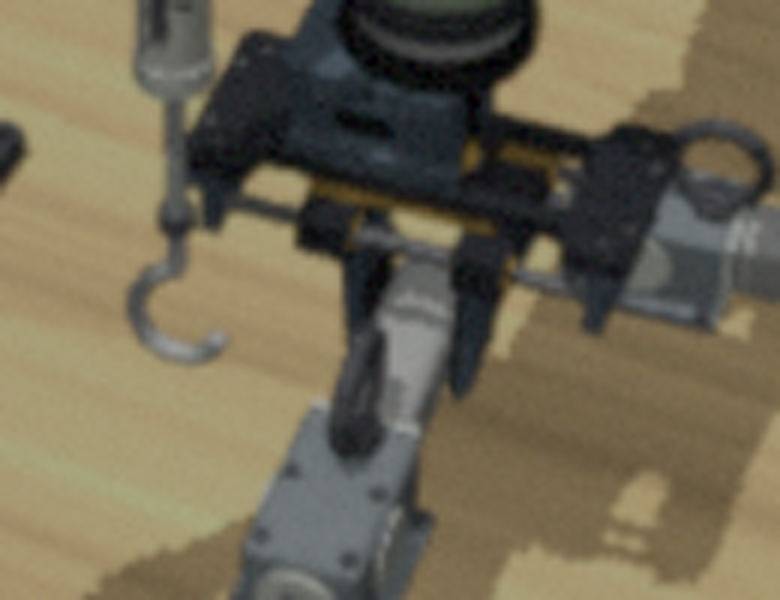

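View pics/d2.png

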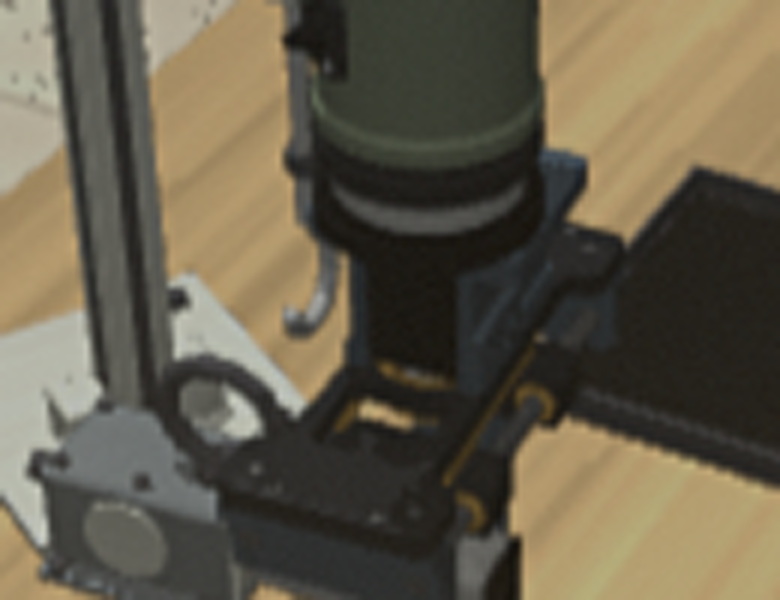

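View pics/wrist2.png

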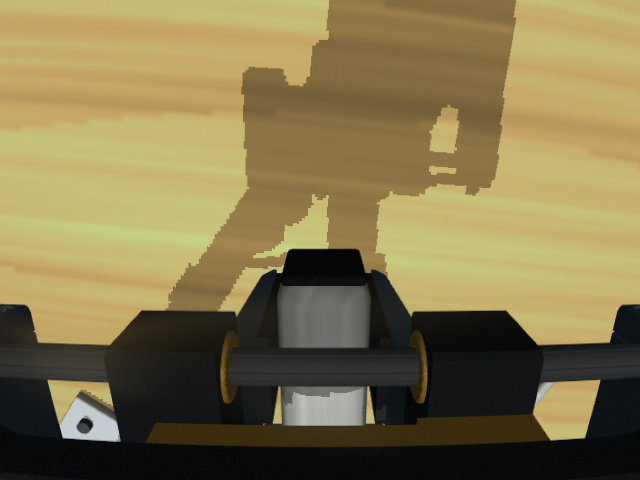

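```bash
python3 - <<'E'
from h import *
crop('pics/side2.png','pics/d2b.png',200,20,200,230,2.6)
crop('pics/scene2.png','pics/s2b.png',260,80,160,190,3.1)
E
```

```text
(no output)
```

View pics/d2b.png

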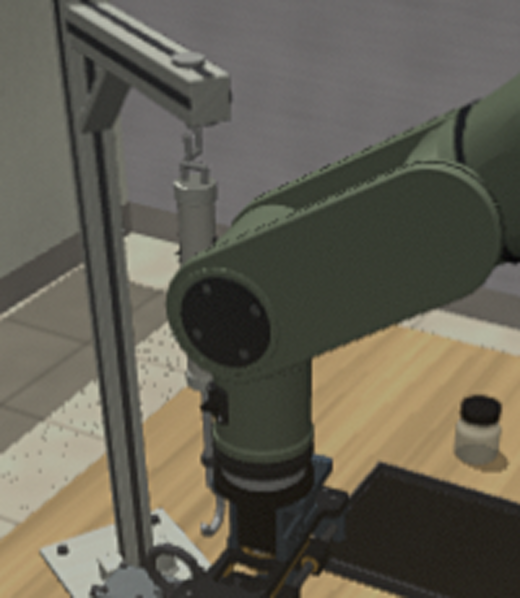

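View pics/s2b.png

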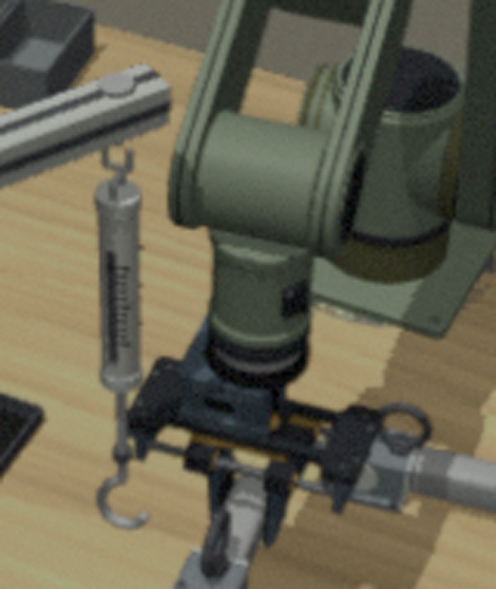

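```bash
python3 - <<'E'
from h import *
s=viewer.get_calibration('scene'); d=viewer.get_calibration('side')
S=lambda x,y:(270+x/6,190+y/6); D=lambda x,y:(230+x/6,170+y/6)
for n,a,b in [("ring c",(362,390),(218,418)),("hook under",(192,364),(302,335)),("tip",(220,338),(292,318)),("collar",(175,215),(298,160))]:
    x,r=tri([(s,S(*a)),(d,D(*b))]); print(n,x.round(1),np.round(r,1))
# predicted pixels
P=[[601.4,88.6,198.2],[608.5,17.7,187],[608.5-1.6,17.7+16,205],[608.5,17.7,265]]
print(((proj(s,P)-[270,190])*6).round(0).tolist()); print(((proj(d,P)-[230,170])*6).round(0).tolist())
E
```

```text
ring c [601.7  91.7 198.2] [0.1 0.1]
hook under [609.3  23.6 187. ] [0.2 0.2]
tip [606.1  34.2 203.4] [0.4 0.4]
collar [609.5  18.  264. ] [1.5 1.5]
[[355.0, 387.0], [179.0, 358.0], [218.0, 337.0], [178.0, 215.0]]
[[224.0, 413.0], [312.0, 327.0], [291.0, 313.0], [303.0, 155.0]]
```

The crops put the ring hole at (602,90,198) and the hook seat at about (608.5,18,195). In the hook's frame that is an offset of 0.7 mm in x, 72 mm in y and 3 mm in z, so the straight entry along -y is clear. I enter slowly.

Emit:
move_arm(moves=[[[0, -0.8, 0], 0, -1], [[0, -2.0, 0], 0, -1], [[0, -3.2, 0], 0, -1], [[0, -4.2, 0], 0, -1], [[0, -5.2, 0], 0, -1], [[0, -6.2, 0], 0, -1], [[0, -6.9, 0], 0, -1], [[0, -7.2, 0], 0, -1], [[0, -7.2, 0], 0, -1], [[0, -7.2, 0], 0, -1], [[0, -7.2, 0], 0, -1]])

```text
time_s: 9.22
ee_pos: [529.2, 7.8, 210.2]
ee_rot: [-155.1, 90.0, -149.0]
force: [-0.8, -0.1, -5.9]
gripper_width: 33.8
```

```bash
python3 - <<'E'
from h import *
st=status.state(); print(st['time_s'],st['ee_pos'].round(2),st['force'].round(2),st['torque'].round(2))
for n in ("scene","side"):
    f=viewer.grab_frame(n); cv2.imwrite(f"pics/{n}3.png",f[:,:,::-1])
crop('pics/scene3.png','pics/s3.png',270,190,80,80,8)
crop('pics/side3.png','pics/d3.png',240,180,90,70,8)
E
```

```text
9.225 [529.16   7.78 210.23] [-0.82 -0.15 -5.94] [ 0.07  0.33 -0.  ]
```

View pics/s3.png

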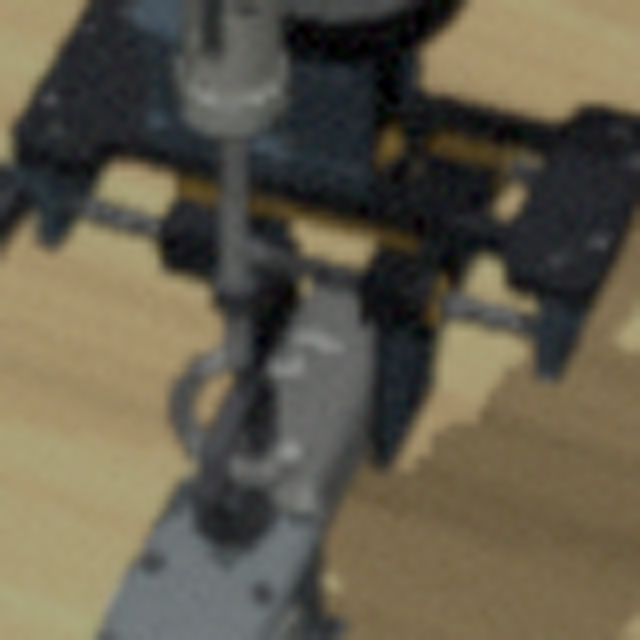

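View pics/d3.png

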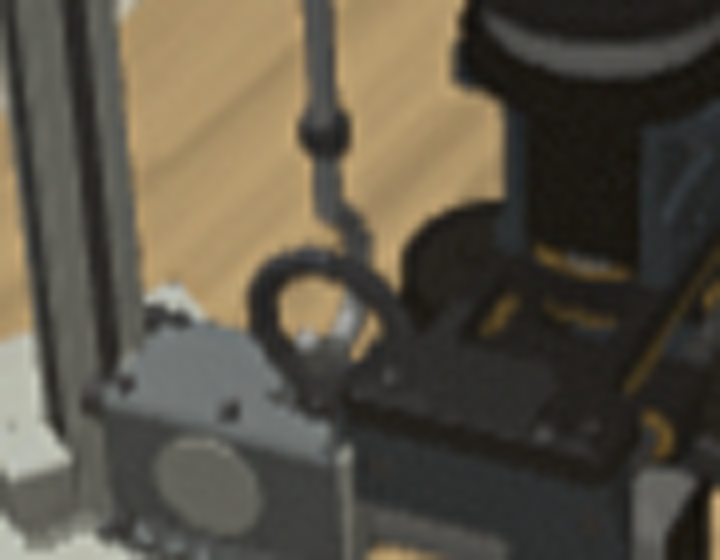

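Seen from the scene camera, the ring (crop (235,440)) now stands between the hook's back (185,400) and its tip (290,450). The side view shows the tip through the hole at (305,340), and the hook hasn't moved. I lower slowly and watch the force.

Emit:
move_arm(moves=[[[0.4, 0, 0], 0, -1], [[0.8, 0, 0], 0, -1], [[1.2, 0, 0], 0, -1], [[1.6, 0, 0], 0, -1], [[2.0, 0, 0], 0, -1], [[2.4, 0, 0], 0, -1], [[2.8, 0, 0], 0, -1], [[3.2, 0, 0], 0, -1], [[3.4, 0, 0], 0, -1], [[3.5, 0, 0], 0, -1], [[3.5, 0, 0], 0, -1], [[3.5, 0, 0], 0, -1], [[3.5, 0, 0], 0, -1]])

```text
time_s: 10.95
ee_pos: [529.3, 7.5, 175.4]
ee_rot: [-20.7, 90.0, -14.7]
force: [-0.2, -0.3, -3.0]
gripper_width: 33.9
```

```bash
python3 - <<'E'
from h import *
st=status.state(); print(st['time_s'],st['ee_pos'].round(2),st['force'].round(2),st['torque'].round(2))
E
```

```text
10.95 [529.26   7.5  175.37] [-0.21 -0.29 -2.96] [ 0.1   0.19 -0.  ]
```

Emit:
move_arm(moves=[[[0.4, 0, 0], 0, -1], [[0.8, 0, 0], 0, -1], [[1.2, 0, 0], 0, -1], [[1.5, 0, 0], 0, -1], [[1.7, 0, 0], 0, -1], [[1.8, 0, 0], 0, -1], [[1.8, 0, 0], 0, -1], [[1.8, 0, 0], 0, -1], [[1.8, 0, 0], 0, -1], [[1.8, 0, 0], 0, -1]])

```text
time_s: 12.2
ee_pos: [529.2, 7.5, 157.3]
ee_rot: [-36.8, 90.0, -30.8]
force: [0.2, 0.7, 0.2]
gripper_width: 33.7
```

```bash
python3 - <<'E'
from h import *
import time
st=status.state(); print(st['time_s'],st['ee_pos'].round(2),st['force'].round(2),st['torque'].round(3))
for n in ("scene","side"):
    f=viewer.grab_frame(n); cv2.imwrite(f"pics/{n}4.png",f[:,:,::-1])
    st=status.state(); print(st['time_s'],st['ee_pos'].round(2),st['force'].round(2),st['torque'].round(3))
crop('pics/scene4.png','pics/s4.png',270,190,80,80,8)
crop('pics/side4.png','pics/d4.png',240,180,90,70,8)
E
```

```text
12.2 [529.22   7.5  157.29] [0.22 0.7  0.17] [ 0.172 -0.067  0.005]
12.25 [529.21   7.51 157.28] [-0.17 -0.36 -0.21] [ 0.085 -0.025 -0.021]
12.3 [529.21   7.52 157.26] [-0.15 -0.74 -0.84] [ 0.144 -0.135 -0.013]
```

View pics/s4.png

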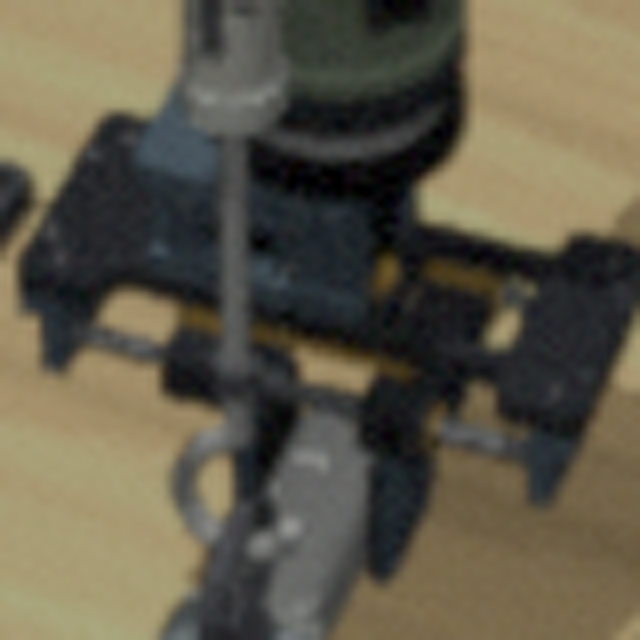

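View pics/d4.png

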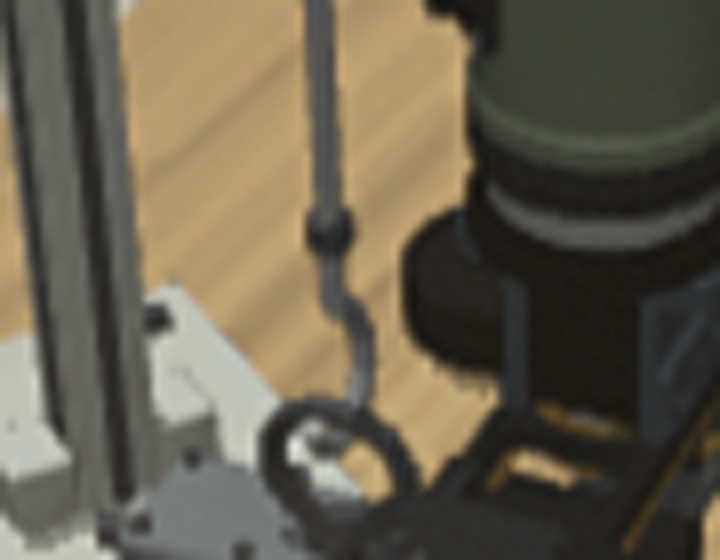

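The eye hangs on the hook's bend, with the hook drawn down (its collar moved from crop row 132 to 230). The force readings are noisy, so I average them.

```bash
python3 - <<'E'
from h import *
F=[]
for i in range(16):
    viewer.grab_frame('side'); st=status.state(); F.append(np.r_[st['force'],st['torque']])
F=np.array(F); print(st['time_s'],F.mean(0).round(3),F.std(0).round(3)); print(F[:,2].round(2)); print(st['ee_pos'].round(2))
s=viewer.get_calibration('scene'); d=viewer.get_calibration('side')
a=tri([(s,(270+233/8,190+295/8)),(d,(240+325/8,180+132/8))]); b=tri([(s,(270+237/8,190+385/8)),(d,(240+330/8,180+230/8))]); print(a,b,a[0][2]-b[0][2])
E
```

```text
13.1 [-0.107  0.075 -0.716  0.083 -0.08  -0.008] [0.615 0.479 0.608 0.026 0.032 0.028]
[-0.33 -0.87 -1.01 -1.04 -1.61 -1.23 -0.11  0.32 -0.49 -0.1  -1.07 -1.5
 -1.73 -0.45 -0.26  0.03]
[529.18   7.5  157.23]
(array([609.26769257,  16.77062378, 262.13536093]), [0.23003329083064022, 0.23003329083060226]) (array([609.9743588 ,  17.29658494, 228.5781187 ]), [1.5177080105387692, 1.517708010538597]) 33.557242228846206
```

Emit:
move_arm(moves=[[[0.2, 0, 0], 0, -1], [[0.4, 0, 0], 0, -1], [[0.5, 0, 0], 0, -1], [[0.5, 0, 0], 0, -1], [[0.5, 0, 0], 0, -1], [[0.5, 0, 0], 0, -1]])

```text
time_s: 13.85
ee_pos: [529.3, 7.5, 152.3]
ee_rot: [-25.6, 90.0, -19.6]
force: [-0.7, -0.3, -0.4]
gripper_width: 33.8
```

```bash
python3 - <<'E'
from h import *
F=[]
for i in range(30):
    f=viewer.grab_frame('side' if i%2 else 'scene'); st=status.state(); F.append(np.r_[st['force'],st['torque']])
    cv2.imwrite(f"pics/{'side' if i%2 else 'scene'}5.png",f[:,:,::-1])
F=np.array(F); print(st['time_s'],F.mean(0).round(3),F.std(0).round(3)); print(F[:,2].round(2)); print(st['ee_pos'].round(2))
E
```

```text
15.35 [-0.018 -0.049 -0.197  0.099 -0.126 -0.007] [0.48  0.463 0.452 0.026 0.028 0.026]
[ 0.02 -0.43  0.21  0.36 -0.49 -0.2  -0.67  0.58 -0.24 -0.27  0.06 -0.08
  0.24  0.05 -1.02 -0.8   0.18  0.26 -0.44 -0.62 -1.14 -0.48 -0.5  -0.36
  0.26 -0.06  0.52 -0.83 -0.45  0.42]
[529.21   7.51 152.23]
```

Emit:
move_arm(moves=[[[0.1, 0, 0], 0, -1], [[0.15, 0, 0], 0, -1], [[0.15, 0, 0], 0, -1], [[0.15, 0, 0], 0, -1], [[0.15, 0, 0], 0, 1], [[0.15, 0, 0], 0, 1], [[0.15, 0, 0], 0, 1], [[0.15, 0, 0], 0, 1], [[0.15, 0, 0], 0, 1], [[0.15, 0, 0], 0, 1]])

```text
time_s: 16.6
ee_pos: [529.2, 7.5, 150.7]
ee_rot: [-78.2, 90.0, -72.1]
force: [0.9, 0.2, -0.9]
gripper_width: 89.9
```

```bash
python3 - <<'E'
from h import *
F=[]
for i in range(6):
    f=viewer.grab_frame('side' if i%2 else 'scene'); st=status.state(); F.append(np.r_[st['force'],st['torque']])
    cv2.imwrite(f"pics/{'side' if i%2 else 'scene'}6_{i}.png",f[:,:,::-1])
F=np.array(F); print(st['time_s'],F.mean(0).round(3)); print(st['ee_pos'].round(2),st['gripper_width'])
crop('pics/scene6_4.png','pics/s6.png',270,190,90,90,7)
crop('pics/side6_5.png','pics/d6.png',230,180,100,80,7)
for a,b in (('scene6_0','scene6_4'),('side6_1','side6_5'),('scene5','scene6_4'),('side5','side6_5')):
    A,B=[cv2.imread(f'pics/{x}.png')[190:280,240:340].astype(int) for x in (a,b)]; print(a,b,(np.abs(A-B).max(2)>40).sum())
E
```

```text
16.9 [-0.138  0.152 -0.133  0.084 -0.163  0.022]
[529.21   7.5  150.73] 91.32271410674501
scene6_0 scene6_4 0
side6_1 side6_5 12
scene5 scene6_4 788
side5 side6_5 392
```

View pics/s6.png

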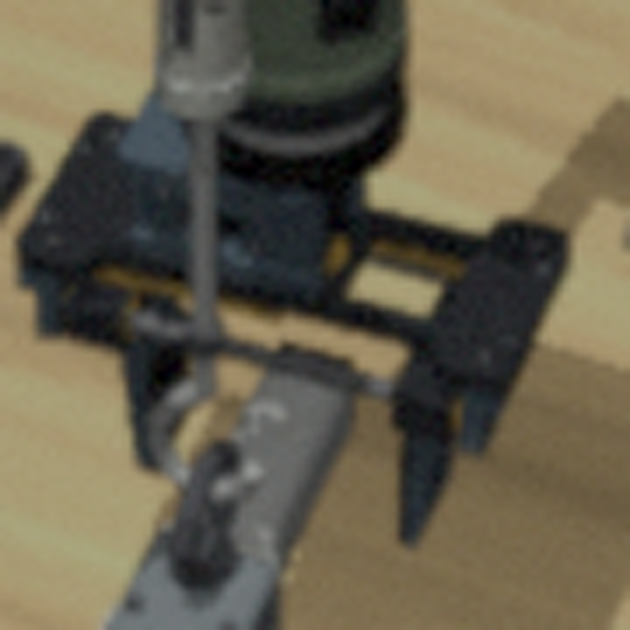

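View pics/d6.png

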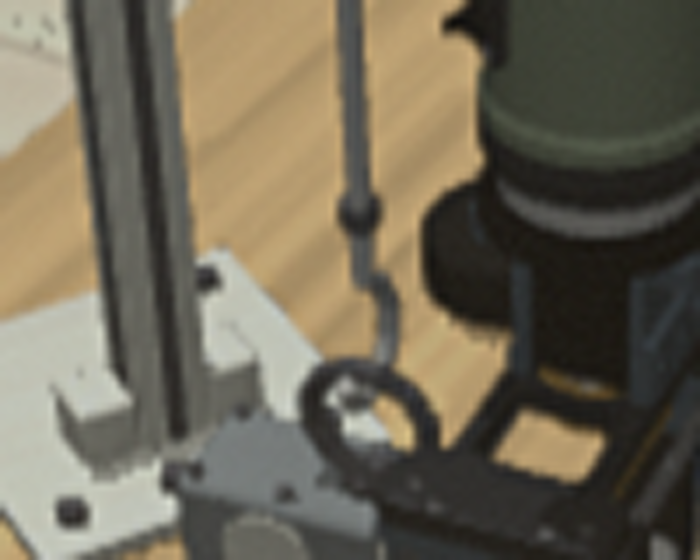

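Emit:
move_arm(moves=[[[-0.5, 0, 0], 0, 1], [[-2, 0, 0], 0, 1], [[-4.5, 0, 0], 0, 1], [[-6.5, 0, 0], 0, 1], [[-8, 0, 0], 0, 1], [[-8, 0, 0], 0, 1], [[-8, 0, 0], 0, 1], [[-8, 0, 0], 0, 1], [[-8, 0, 0], 0, 1], [[-8, 0, 0], 0, 1], [[-8, 0, 0], 0, 1], [[-8, 0, 0], 0, 1]])

```text
time_s: 18.4
ee_pos: [529.2, 7.5, 230.7]
ee_rot: [-121.5, 90.0, -115.5]
force: [-0.2, 0.0, -0.5]
gripper_width: 91.2
```

```bash
python3 - <<'E'
from h import *
import pickle
L={}
for i in range(28):
    n=('scene','side','wrist')[i%3]; w=viewer.get_calibration('wrist') if n=='wrist' else None
    f=viewer.grab_frame(n)
    if i<3: L[n]=f; 
    elif i>=25: print(n,(np.abs(L[n].astype(int)-f).max(2)>40).sum()); cv2.imwrite(f'pics/{n}7.png',f[:,:,::-1])
    if w is not None: pickle.dump(w,open('w7.pkl','wb'))
st=status.state();print(st['time_s'],st['ee_pos'].round(2),st['force'].round(2))
crop('pics/scene7.png','pics/s7.png',250,180,110,110,6)
crop('pics/side7.png','pics/d7.png',230,170,130,90,6)
E
```

```text
side 7
wrist 69
scene 0
19.8 [529.18   7.51 230.7 ] [-0.97  1.22 -0.24]
```

View pics/s7.png

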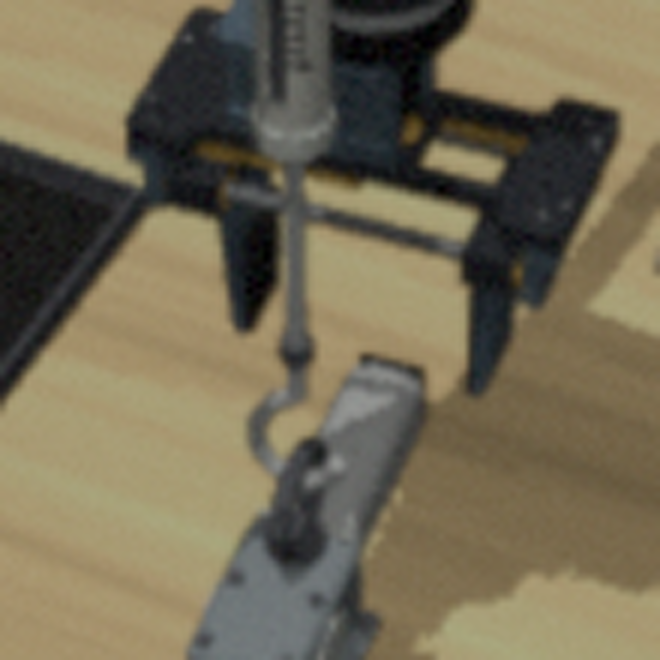

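View pics/d7.png

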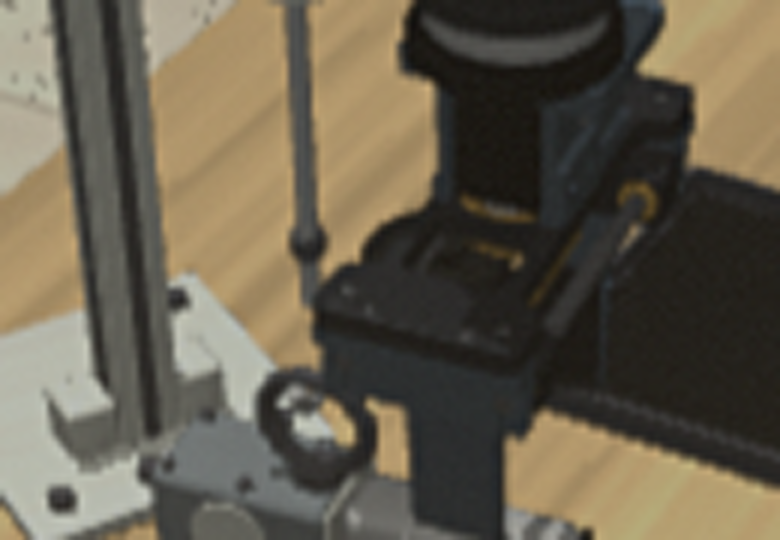

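View pics/wrist7.png

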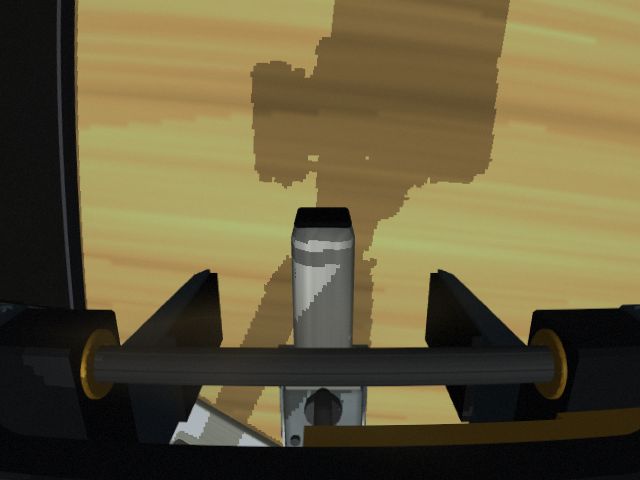

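The motor hangs level and still: the scene picture shows 0 changed pixels over 1.25 s. The can is centred between the fingers (wrist columns 292–354). I wait one more second, then go back down and take hold.

Emit:
move_arm(moves=[[[0, 0, 0], 0, 1], [[0, 0, 0], 0, 1], [[0, 0, 0], 0, 1], [[0, 0, 0], 0, 1], [[0, 0, 0], 0, 1], [[0, 0, 0], 0, 1], [[0, 0, 0], 0, 1], [[0, 0, 0], 0, 1], [[1, 0, 0], 0, 1], [[3, 0, 0], 0, 1], [[5.5, 0, 0], 0, 1], [[7.3, 0, 0], 0, 1], [[8, 0, 0], 0, 1], [[8, 0, 0], 0, 1], [[8, 0, 0], 0, 1]])

```text
time_s: 21.68
ee_pos: [529.7, 7.5, 151.4]
ee_rot: [-9.6, 89.9, -3.6]
force: [-0.8, 0.0, 1.2]
gripper_width: 91.1
```

```bash
python3 - <<'E'
from h import *
import pickle
F=[]
for i in range(8):
    n=('scene','side','wrist')[i%3]
    f=viewer.grab_frame(n); cv2.imwrite(f'pics/{n}8.png',f[:,:,::-1]); st=status.state(); F.append(np.r_[st['force'],st['torque']])
print(st['time_s'],st['ee_pos'].round(2),np.mean(F,0).round(3))
im=cv2.imread('pics/wrist8.png');hsv=cv2.cvtColor(im,cv2.COLOR_BGR2HSV)
for r in (290,300,310): 
    c=np.where((hsv[r,240:400,1]<50)&(hsv[r,240:400,2]>50))[0]+240; print(r,c.min(),c.max(),(c.min()+c.max())/2)
E
```

```text
22.075 [529.22   7.52 150.93] [ 0.022  0.088 -0.021  0.102 -0.13  -0.02 ]
290 277 367 322.0
300 276 369 322.5
310 276 369 322.5
```

View pics/wrist8.png

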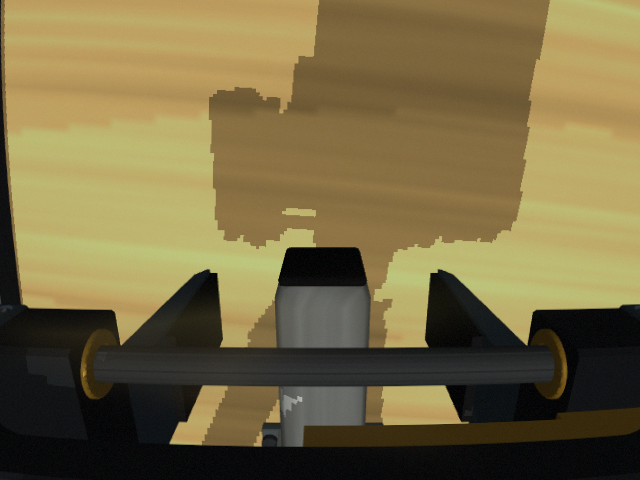

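Emit:
move_arm(moves=[[[0, 0, 0], 0, 0.1], [[0, 0, 0], 0, -0.1], [[0, 0, 0], 0, -1], [[0, 0, 0], 0, -1], [[0, 0, 0], 0, -1], [[0, 0, 0], 0, -1], [[0, 0, 0], 0, -1], [[0, 0, 0], 0, -1]], force=60)

```text
time_s: 23.08
ee_pos: [529.2, 7.5, 150.7]
ee_rot: [-90.5, 90.0, -84.5]
force: [0.5, 0.7, -0.3]
gripper_width: 33.7
```

```bash
python3 - <<'E'
from h import *
F=[]
for i in range(4):
    n=('scene','side')[i%2]
    f=viewer.grab_frame(n); cv2.imwrite(f'pics/{n}9.png',f[:,:,::-1]); st=status.state(); F.append(np.r_[st['force'],st['torque']])
print(st['time_s'],st['ee_pos'].round(2),np.mean(F,0).round(3),st['gripper_width'])
E
```

```text
23.275 [529.23   7.52 150.73] [-0.635 -0.334  0.357  0.103 -0.131 -0.019] 33.63390961492308
```

Gripped at 33.6 mm. Lifting slowly, at 32 mm/s.

Emit:
move_arm(moves=[[[-0.2, 0, 0], 0, -1], [[-0.6, 0, 0], 0, -1], [[-1.0, 0, 0], 0, -1], [[-1.4, 0, 0], 0, -1], [[-1.8, 0, 0], 0, -1], [[-2.2, 0, 0], 0, -1], [[-2.6, 0, 0], 0, -1], [[-3.0, 0, 0], 0, -1], [[-3.4, 0, 0], 0, -1], [[-3.8, 0, 0], 0, -1], [[-4.2, 0, 0], 0, -1], [[-4.6, 0, 0], 0, -1], [[-5.0, 0, 0], 0, -1], [[-5.4, 0, 0], 0, -1], [[-5.7, 0, 0], 0, -1], [[-6.0, 0, 0], 0, -1], [[-6.1, 0, 0], 0, -1], [[-6.1, 0, 0], 0, -1], [[-6.1, 0, 0], 0, -1], [[-6.1, 0, 0], 0, -1]])

```text
time_s: 25.78
ee_pos: [529.1, 7.5, 211.6]
ee_rot: [-167.1, 90.0, -161.1]
force: [0.1, -0.3, -6.0]
gripper_width: 33.5
```

```bash
python3 - <<'E'
from h import *
F=[]
for i in range(8):
    n=('scene','side')[i%2]
    f=viewer.grab_frame(n); cv2.imwrite(f'pics/{n}10.png',f[:,:,::-1]); st=status.state(); F.append(np.r_[st['force'],st['torque']])
print(st['time_s'],st['ee_pos'].round(2),np.mean(F,0).round(3),st['gripper_width'])
crop('pics/scene10.png','pics/s10.png',270,190,80,80,8)
crop('pics/side10.png','pics/d10.png',240,180,90,70,8)
E
```

```text
26.175 [529.2    7.52 211.73] [-9.500e-02 -1.950e-01 -5.829e+00  5.500e-02  3.330e-01 -3.000e-03] 33.94729419801283
```

View pics/s10.png

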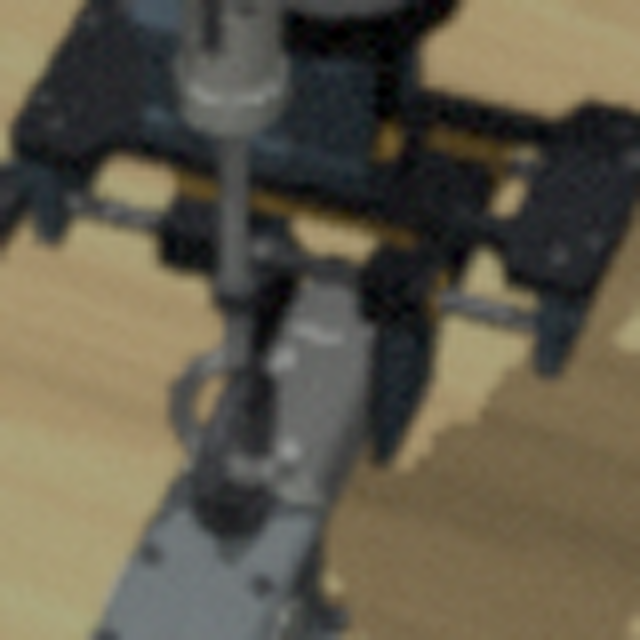

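View pics/d10.png

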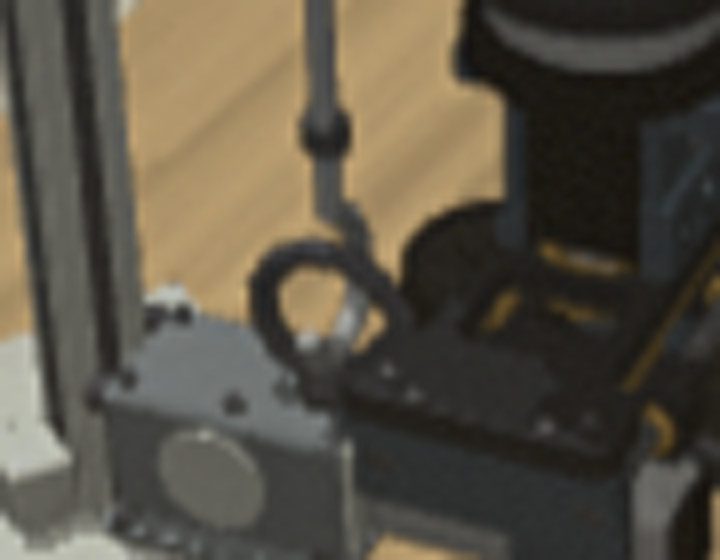

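Emit:
move_arm(moves=[[[0.1, 0, 0], 0, -1], [[0.1, 0.4, 0], 0, -1], [[0.1, 1.2, 0], 0, -1], [[0.1, 2.2, 0], 0, -1], [[0.1, 3.2, 0], 0, -1], [[0.1, 4.4, 0], 0, -1], [[0.1, 5.8, 0], 0, -1], [[0.1, 7.2, 0], 0, -1], [[0.1, 8, 0], 0, -1], [[0.1, 8, 0], 0, -1], [[0.1, 8, 0], 0, -1]])

```text
time_s: 27.55
ee_pos: [520.8, 86.9, 210.7]
ee_rot: [-93.7, 90.0, -87.7]
force: [0.1, 0.5, -6.0]
gripper_width: 33.7
```

```bash
python3 - <<'E'
from h import *
st=status.state(); print(st['time_s'],st['ee_pos'].round(2),st['force'].round(2))
for n in ('scene','side'):
    f=viewer.grab_frame(n); cv2.imwrite(f'pics/{n}11.png',f[:,:,::-1])
crop('pics/scene11.png','pics/s11.png',130,130,280,210,2.8)
# tray in scene0: corners in c5 (150,180 x3)
s=viewer.get_calibration('scene')
for p in [(372,98),(45,210)]: print(plane(s,(150+p[0]/3,180+p[1]/3),18).round(1))
for T in [(330,90,240),(330,-120,240),(431,-281,240),(431,-281,95)]: print(T,plan(T,0.5))
E
```

```text
27.55 [520.82  86.86 210.71] [ 0.06  0.48 -5.96]
[ 375.3 -184.9   18. ]
[ 633.8 -380.2   18. ]
(330, 90, 240) (array([ -2.93,   2.32, -18.95]), 0.096, 5.99)
(330, -120, 240) (array([ -2.92, -18.56, -21.14]), 0.096, 5.99)
(431, -281, 240) (array([ -2.92, -35.63, -12.77]), 0.096, 5.99)
(431, -281, 95) (array([ 11.58, -35.62, -12.77]), 0.096, 5.99)
```

View pics/s11.png

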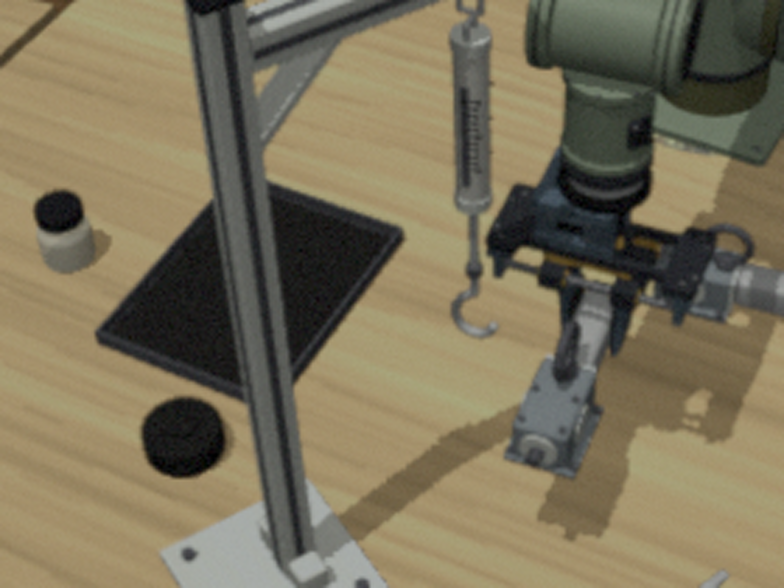

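The hook is empty and back at its rest height, and the motor is clear of it at crop (560,400). I carry it round the robot side of the scale to above the tray, whose centre is at about (501,-282).

Emit:
move_arm(moves=[[[-0.4, 0.2, -1.5], 0.01, -1], [[-1.2, 0.6, -4.5], 0.03, -1], [[-2.2, 1.1, -8.3], 0.05, -1], [[-2.9, 1.4, -11.5], 0.06, -1], [[-2.9, 0.5, -12.6], 0.07, -1], [[-2.9, -2.5, -13.0], 0.08, -1], [[-2.9, -6.5, -13.6], 0.096, -1], [[-2.9, -11, -14.2], 0.096, -1], [[-2.9, -15.5, -14.8], 0.096, -1], [[-2.9, -19.5, -14.7], 0.096, -1], [[-2.9, -23.5, -14.2], 0.096, -1], [[-2.9, -27.5, -13.6], 0.096, -1], [[-2.9, -31, -13.1], 0.096, -1], [[-2.9, -33.8, -12.7], 0.096, -1], [[-2.9, -35.3, -12.5], 0.096, -1], [[-2.9, -35.8, -12.4], 0.096, -1], [[-2.9, -35.8, -12.4], 0.096, -1], [[-2.9, -35.8, -12.4], 0.096, -1]])

```text
time_s: 29.9
ee_pos: [434.8, -281.0, 239.7]
ee_rot: [133.0, 90.0, 133.5]
force: [0.3, -0.1, -6.2]
gripper_width: 33.8
```

```bash
python3 - <<'E'
from h import *
import pickle
st=status.state(); print(st['time_s'],st['ee_pos'].round(2),st['force'].round(2),st['qpos'].round(1),plan((434.5,-282,96),0.3))
for n in ('scene','side','wrist'):
    w=viewer.get_calibration('wrist'); f=viewer.grab_frame(n); cv2.imwrite(f'pics/{n}12.png',f[:,:,::-1])
pickle.dump(w,open('w12.pkl','wb'))
E
```

```text
29.9 [ 434.78 -281.04  239.75] [ 0.27 -0.1  -6.21] [ -34.2   15.5  101.7    0.    62.8 -124.7] (array([14.37, -0.1 , -0.02]), 0.005, 0.57)
```

View pics/scene12.png

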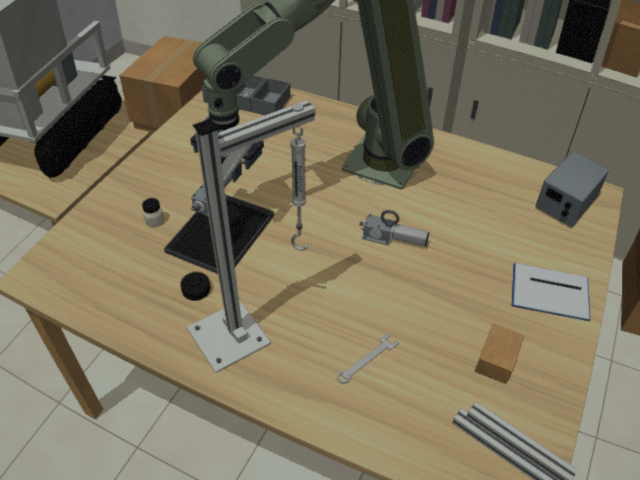

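View pics/wrist12.png

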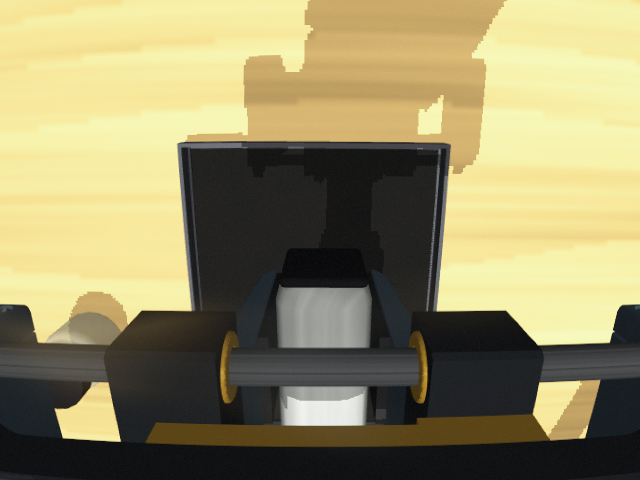

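View pics/side12.png

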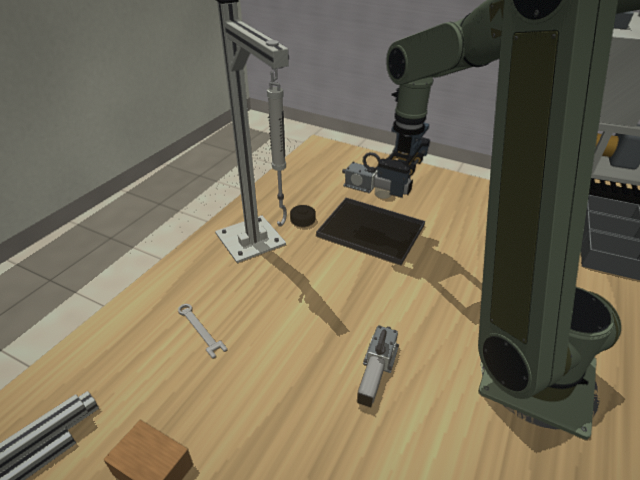

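The motor is over the tray, the wrench is still in place and the scale is empty. The wrist picture shows the tray's near edge from (180,144) to (450,145). I check the centring with these corners.

```bash
python3 - <<'E'
from h import *
import pickle
w=pickle.load(open('w12.pkl','rb'))
for p in [(179,144),(450,145),(192,305),(438,305)]: print(p,plane(w,p,18).round(1))
E
```

```text
(179, 144) [ 373.8 -387.    18. ]
(450, 145) [ 373.  -189.2   18. ]
(192, 305) [ 501.9 -387.2   18. ]
(438, 305) [ 499.9 -187.5   18. ]
```

Emit:
move_arm(moves=[[[1, -0.2, 0], 0, -1], [[3.5, -0.4, 0], 0, -1], [[7, -0.4, 0], 0, -1], [[10, -0.4, 0], 0, -1], [[12, -0.4, 0], 0, -1], [[13, -0.4, 0], 0, -1], [[13.6, -0.4, 0], 0, -1], [[13.9, -0.4, 0], 0, -1], [[14.1, -0.4, 0], 0, -1], [[14.1, -0.4, 0], 0, -1], [[14.1, -0.4, 0], 0, -1], [[14.1, -0.4, 0], 0, -1]])

```text
time_s: 31.55
ee_pos: [435.2, -286.1, 99.0]
ee_rot: [-40.4, 90.0, -39.9]
force: [-0.2, 0.8, -6.5]
gripper_width: 33.6
```

```bash
python3 - <<'E'
from h import *
F=[]
for i in range(6):
    n=('scene','side')[i%2]
    f=viewer.grab_frame(n); cv2.imwrite(f'pics/{n}13.png',f[:,:,::-1]); st=status.state(); F.append(np.r_[st['force'],st['torque']])
print(st['time_s'],st['ee_pos'].round(2),np.mean(F,0).round(3),st['gripper_width'])
E
```

```text
31.85 [ 435.13 -285.99   98.76] [ 0.334 -0.172 -5.804  0.067  0.337  0.006] 34.031240459680404
```

Emit:
move_arm(moves=[[[0.15, 0, 0], 0, -1], [[0.3, 0, 0], 0, -1], [[0.4, 0, 0], 0, -1], [[0.5, 0, 0], 0, -1], [[0.55, 0, 0], 0, -1], [[0.6, 0, 0], 0, -1], [[0.6, 0, 0], 0, -1], [[0.6, 0, 0], 0, -1], [[0.6, 0, 0], 0, -1]])

```text
time_s: 32.98
ee_pos: [435.1, -286.0, 92.8]
ee_rot: [-59.0, 90.0, -58.5]
force: [-0.1, -0.2, -6.9]
gripper_width: 33.7
```

```bash
python3 - <<'E'
from h import *
F=[]
for i in range(6):
    n=('scene','side')[i%2]
    f=viewer.grab_frame(n); cv2.imwrite(f'pics/{n}14.png',f[:,:,::-1]); st=status.state(); F.append(np.r_[st['force'],st['torque']])
print(st['time_s'],st['ee_pos'].round(2),np.mean(F,0).round(3),st['gripper_width'])
E
```

```text
33.275 [ 435.13 -286.     92.79] [ 0.118  0.159 -5.691  0.085  0.352 -0.006] 33.55766139089596
```

Emit:
move_arm(moves=[[[0.03, 0, 0], 0, -1], [[0.06, 0, 0], 0, -1], [[0.1, 0, 0], 0, -1], [[0.1, 0, 0], 0, -1], [[0.1, 0, 0], 0, -1]])

```text
time_s: 33.9
ee_pos: [435.1, -286.0, 91.9]
ee_rot: [-59.0, 90.0, -58.5]
force: [-3.1, 0.0, -2.3]
gripper_width: 34.0
```

```bash
python3 - <<'E'
from h import *
F=[]
for i in range(6):
    n=('scene','side')[i%2]
    f=viewer.grab_frame(n); cv2.imwrite(f'pics/{n}15.png',f[:,:,::-1]); st=status.state(); F.append(np.r_[st['force'],st['torque']])
print(st['time_s'],st['ee_pos'].round(2),np.mean(F,0).round(3),st['gripper_width'])
E
```

```text
34.2 [ 435.06 -286.     91.91] [-2.342  0.55  -1.901  0.178  0.23   0.042] 33.815768332139555
```

Emit:
move_arm(moves=[[[0.02, 0, 0], 0, -1], [[0.04, 0, 0], 0, -1], [[0.04, 0, 0], 0, -1], [[0.04, 0, 0], 0, -1]])

```text
time_s: 34.7
ee_pos: [435.0, -286.0, 91.7]
ee_rot: [-53.9, 90.0, -53.3]
force: [-5.8, 1.4, 1.9]
gripper_width: 34.0
```

```bash
python3 - <<'E'
from h import *
F=[]
for i in range(6):
    n=('scene','side')[i%2]
    f=viewer.grab_frame(n); cv2.imwrite(f'pics/{n}16.png',f[:,:,::-1]); st=status.state(); F.append(np.r_[st['force'],st['torque']])
print(st['time_s'],st['ee_pos'].round(2),np.mean(F,0).round(3),st['gripper_width'])
crop('pics/side16.png','pics/d16.png',320,150,120,90,6)
E
```

```text
35.0 [ 435.   -286.02   91.68] [-4.722  0.708  2.414  0.247  0.136  0.102] 33.766939259202665
```

View pics/d16.png

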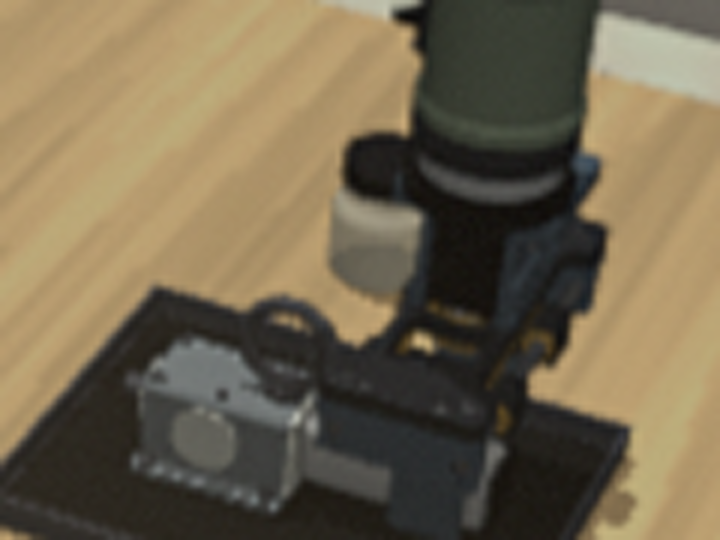

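The motor stands on its foot inside the tray, well within the rims, and the floor carries the weight. I release and rise.

Emit:
move_arm(moves=[[[0, 0, 0], 0, 0], [[0, 0, 0], 0, 1], [[0, 0, 0], 0, 1], [[0, 0, 0], 0, 1], [[0, 0, 0], 0, 1], [[0, 0, 0], 0, 1], [[-0.8, 0, 0], 0, 1], [[-3, 0, 0], 0, 1], [[-6.5, 0, 0], 0, 1], [[-10.5, 0, 0], 0, 1], [[-14, 0, 0], 0, 1], [[-16, 0, 0], 0, 1], [[-16, 0, 0], 0, 1], [[-16, 0, 0], 0, 1], [[-16, 0, 0], 0, 1], [[-16, 0, 0], 0, 1]])

```text
time_s: 37.0
ee_pos: [434.9, -285.8, 250.5]
ee_rot: [147.1, 89.9, 147.6]
force: [-0.1, 0.7, -1.0]
gripper_width: 91.0
```

```bash
python3 - <<'E'
from h import *
for n in ('scene','side','wrist'):
    f=viewer.grab_frame(n); cv2.imwrite(f'pics/{n}17.png',f[:,:,::-1])
st=status.state(); print(st['time_s'],st['ee_pos'].round(2),st['force'].round(2),st['gripper_width'])
for n,(x,y,w,h) in {'scene':(280,100,360,380),'side':(0,0,315,480)}.items():
    A,B=[cv2.imread(f'pics/{n}{k}.png').astype(int)[y:y+h,x:x+w] for k in (0,17)]
    m=(np.abs(A-B).max(2)>40).astype(np.uint8); k=cv2.connectedComponentsWithStats(m)
    print(n,[r.tolist() for r in k[2][1:] if r[4]>15])
crop('pics/side17.png','pics/d17.png',320,150,120,110,6); crop('pics/scene17.png','pics/s17.png',130,150,200,160,4)
E
```

```text
37.15 [ 435.06 -285.95  250.97] [-0.27 -0.05 -0.14] 91.05344530790991
scene [[16, 0, 70, 48, 1317], [119, 0, 36, 85, 1858], [90, 42, 12, 14, 87], [26, 51, 45, 43, 795], [81, 67, 35, 17, 113], [0, 72, 12, 46, 344], [83, 78, 27, 10, 61], [100, 167, 46, 67, 1160], [131, 179, 7, 7, 30]]
side [[225, 334, 87, 67, 2451]]
```

View pics/d17.png

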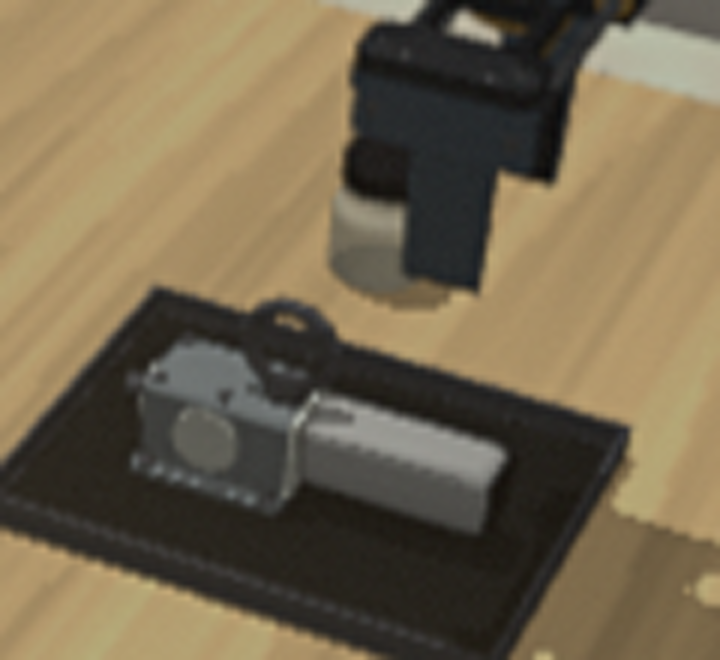

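View pics/s17.png

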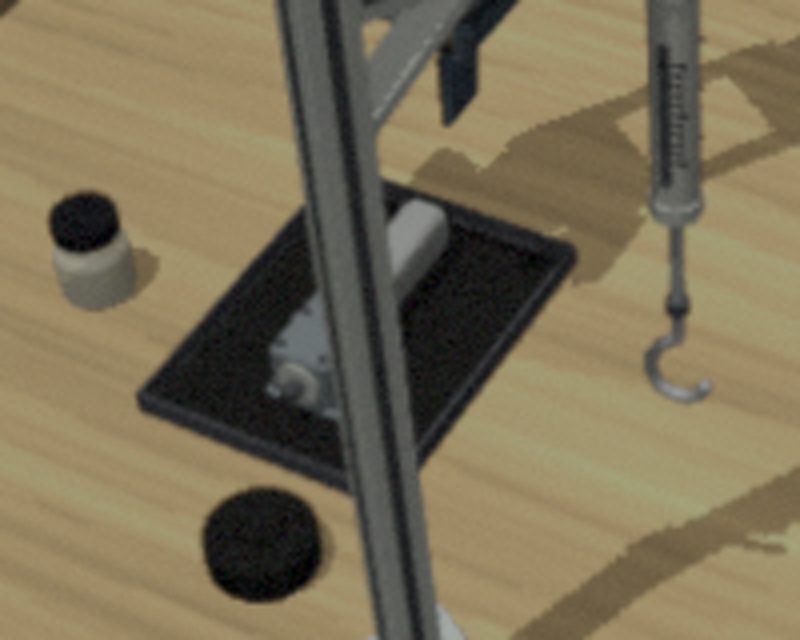

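View pics/wrist17.png

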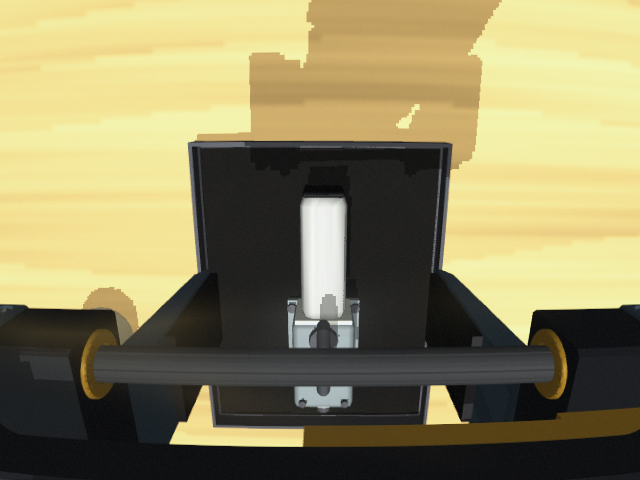

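The motor stands upright in the middle of the tray, level and inside every rim. The hook is empty, and the picture differences show no change at the wrench, carton or motor A. I hand in.

```bash
python3 - <<'E'
from workcell import env
print(env.job_done())
E
```

```text
the job is handed in; nothing more can be done
None
```

The gearmotor has been weighed and now stands on its foot inside the parts tray, with the scale empty. I handed the job in at about 37 s of the 69 s allowed.

- **Which motor:** I took the one farthest to the robot's left, at y about 260 mm. The other look-alike stood at y about 120 mm and was not touched.
- **Hanging:** I lowered the motor onto the hook at about 32 mm/s. It weighs about 6 N, or 0.6 kg. When I let go, my force readings put the weight the spring wasn't yet carrying at about 0 to 0.2 N.
- **Waiting:** I kept clear for over 2 s. The scene pictures taken during that time showed no change at the motor or hook.
- **Unhooking and placing:** I lifted it off at about 32 mm/s, carried it round the robot side of the scale and set it down in the tray in steps of 1 mm or less. While the grip was still closed, the tray pushed up with about 8 N, some 2 N more than the weight, with about 5 N sideways. It went slack on release.

**Last checks:** the last pictures show the motor upright inside all the rims, the hook empty at its rest height, and the other things on the bench where they were. I checked the jar and roller by eye only, and compared the wrench, carton and other motor with the first pictures.

**Disagreements:**
- **Force readings:** single readings scattered by about 0.5 N, so I averaged them. At the last reading before letting go, the torque suggested slightly more weight still in the gripper (about 0.35 N) than the force did (about 0.2 N), so I lowered another 1.5 mm.
- **Hook height:** the camera and the spring-contact estimates differed by about 3 mm.
- **Tray centre:** estimates of its y position differed by up to 7 mm between cameras. All of these were within the clearances.

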